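# Load a nail stand into the curing lamp

### The job

Cure the painted nail: press the button on top of the curing lamp so that its tray pops out, set the little nail stand upright and fully down into the round recess of the tray, then push the tray home until it clicks and stays shut. Be gentle with the button, the tray and the stand, and leave everything else on the table where it is.

Things in the scene. Friction and masses are not known exactly. Their poses are not given: they have to be found in the camera images.
- lamp: The curing lamp: a white box fixed to the table, 180 mm deep (x), 210 mm wide (y), 85 mm high. Origin at the centre of its underside. Its own -x side is the front, facing the robot within about 0.3 rad; there the tray comes out of an opening 130 mm wide and 66 mm high. Its x axis is the tray's line of travel (+x is inward).
- button_top (a point): Centre of the top of the round sprung button that lets the tray go, 28 mm across, on the lamp's roof near the front on its -y side. Released, it stands 10 mm proud of the roof, 95 mm above the table. Pressed straight down. More than 18 N on it is rough.
- tray (a joint): How far the tray is out, m: 0 latched shut, 0.085 fully out. Let go, a spring drives it out in under 1 s (5.4 N at shut, 1.6 N fully out). To latch, push past shut by 1 to 12 mm, different each time, only felt: up to about 11 N on the way, then the click, and 1.5 mm on a hard stop. Let go, it comes back to shut, or out if not latched. Over 20 N on it is rough.
- tray_front (a point): Middle of the outer face of the tray's front panel, 38 mm above the table: the place to push. The panel is 124 mm wide, 14 mm thick, from 3 to 52 mm above the table, and moves with the tray; shut, it stands 14 mm proud of the lamp's front and can be pushed in through the opening. Axes as the lamp's.
- tray_socket (a point): Centre of the floor of the round recess in the tray, moving with it: 38 mm across, 8 mm deep, floor 9 mm and rim 17 mm above the table. It lies 54 mm behind the front panel's outer face: inside the lamp when shut, 45 mm in front of the lamp's front when fully out. Axes as the lamp's.
- stand: The nail stand, loose, about 45 g: a round foot 36 mm across and 12 mm high (lower edge bevelled 2 mm), a round post 14 mm across from 12 to 44 mm above its underside, to pick it by, and a small nail on top, 50 mm high in all. Origin at the centre of its underside, z up; fully down in the recess it is at the socket point. Over 20 N between it and the tray is rough.
- jar_a: Low black gel jar with a pale label, 44 mm across, 37 mm high; origin under its centre. To be left alone.
- jar_b: Another such jar with a tan label. To be left alone.
- bottle: Black bottle 42 mm across, 112 mm high; origin under its centre. To be left alone.
- bowl: Glass bowl 120 mm across, 80 mm high, with a file standing in it to about 160 mm; origin under its centre. To be left alone.
- brush: Slim brush 141 mm long, 10 mm thick, lying along its own x; origin under its middle. To be left alone.
- buffer: Buffer block 90 x 28 x 28 mm lying along its x; origin under its centre. To be left alone.
- clips: Set of curved clips 82 x 38 x 22 mm; origin under its centre. To be left alone.
- tip_card: Flat plate 55 x 90 x 5 mm with sample nails, 8 mm high in all; origin under its centre. To be left alone.
- button (a joint): How far the button is down, m: 0 up, 0.007 at its bottom stop; about 2.5 N to start, 6 N at the bottom. The tray is let go when it is nearly down.

How it is judged:
On the way, in this order (a step that is already met when the one before it is completed fails the run):
1. the tray has popped fully out (value of joint tray above 0.075 m), for 0.2 s.
2. the stand stands upright, fully down in the recess of the open tray, let go (horizontal distance between stand and tray_socket below 0.003 m and z of stand in the frame of tray_socket below 0.002 m and angle between stand's own z axis and vertical below 0.06 rad and contact force between the fingers and stand below 0.1 N and value of joint tray above 0.06 m), for 0.1 s.
At the end, for the whole second after the job is handed in: The tray is latched shut by itself (within 2 mm of its shut position, at rest), with the stand in its recess: within 3 mm of the recess centre, within 2 mm of its floor, upright to 0.06 rad, at rest (value of joint tray below 0.002 m and velocity of joint tray between -0.01 and 0.01 m/s and horizontal distance between stand and tray_socket below 0.003 m and z of stand in the frame of tray_socket below 0.002 m and angle between stand's own z axis and vertical below 0.06 rad and linear speed of stand below 0.02 m/s); the robot touches nothing.
It fails at once if the button is pressed with more than 18 N (contact force between any of the fingers, the arm and button above 18 N).
It fails at once if the tray is pushed with more than 20 N (contact force between any of the fingers, the arm and tray above 20 N).
It fails at once if the stand is pressed on the tray with more than 20 N (contact force between stand and tray above 20 N).
It fails at once if the stand is knocked over (angle between stand's own z axis and vertical above 0.5 rad).
It fails at once if something else on the table is moved by more than 25 mm (distance of any of jar_a, jar_b, bottle, bowl, brush, buffer, clips, tip_card from where it was at the start of the episode above 0.025 m).
It also fails if it takes over 72 s, if anything falls off the work surface, if the arm or the gripper's body presses on something with over 40 N, if the wrist force passes 120 N, or if a joint passes its speed limit or range.

### The arm

A 6-joint arm with a two-finger parallel gripper is mounted at the origin on the work surface. World frame = base frame: x ahead of the robot, y to its left, z up, the work surface at z = 0. Lengths are in m, angles in rad, forces in N, time in s.
With the tool pointing down it reaches from about 0.25 to 0.775 m from the base axis. Payload 4 kg.
Tool frame: the origin (TCP) lies midway between the tips of the shut fingers; the grasp point (between the pads) lies 19 mm behind it; z points along the fingers, y is the direction in which the jaws open and shut (so a half turn about z gives the same grasp; the last joint's range is limited). The gripper opens to 94 mm and grips with 3 to 60 N. Pads are 16 mm wide; open, the fingers measure 119 mm over their backs; the gripper's body (75 mm by 177 mm) begins 78 mm behind the grasp point.
Start: joints at [-1.249, 0.087, 1.371, -0, 1.684, -0.103], TCP at [0.227, -0.501, 0.206] pointing down, gripper open.
Joint ranges: [-3.1, 3.1], [-0.76, 2.03], [0.27, 2.55], [-1.08, 4.22], [0.17, 2.65], [-2.57, 2.57]. Speed limits (rad/s): [2.79, 2.79, 3.14, 3.14, 3.14, 3.14].

### API

Orientations are given as [roll, pitch, yaw] about the fixed x, y, z axes, in that order (R = Rz(yaw) Ry(pitch) Rx(roll)).
In Python, from bench import * gives the robot as it stands.
- The arm moves only by the tool move_arm, never from a script. Its argument "increments" is a list of rows, each an object with "turn": the turn, a rotation vector about the tool's x, y, z in rad, a list of three; "delta_pos": the shift along the tool's x, y, z in m, a list of three; "jaw": the closure, from -1 (fully open) to 1 (shut). A call has 1 to 5 rows; each row is the pose to reach, as a shift and turn from the pose measured when the call began, along the tool's axes at that moment; what a row does not reach only later rows make up. A row lasts 1/10 s, in which the tool goes at most 50 mm and 8.59 degrees, less where a joint would pass 70% of its speed; a pose out of reach is approached as far as the arm can. A call with a gripper value outside its range is refused whole. The fingers move at their own pace and stop on an object; the grip force is fixed at half the most. Time passes only in rows, so rows that repeat a pose let the fingers close. It gives the time, the measured TCP pose, the force and the opening at its end, in the units of the state.
- get_obs(): the state, without advancing time (a new reading comes with each control period).
- snapshot(name): name is "side" or "top" or "wrist"; returns the picture (420x560x3 uint8, red, green, blue); there is no depth.
- camera_params(name): a dict with "mtx" (3x3 intrinsics, pixels), "rvec" (rotation vector, rad) and "tvec" (3), from world to camera coordinates, as OpenCV has them. Camera axes: x right, y down, z forward; pixel columns grow to the right and rows downward; lengths in m; the calibration is good to about 2 mm. A picture is of the moment at which its call begins: read the wrist's pose just before it. camera_params takes no time and is no camera call; for the wrist camera it gives the pose at the moment of the call.
- close_job(): hands the job in, once; it reports no verdict.
Trained networks look in the newest picture that a camera, given by its name, has taken for a name from the list of things; names that differ only in an ending like _2 or _b are one class to them, and where a whole thing is asked for, a point or a joint stands for the part that bears it (a point fixed in the world has none). Each returns a list of dicts, best first, with "p" (0 to 1); they miss things now and then, are a little off and sometimes report something else, mostly with a low value. They report only what shows in the picture. A call takes as long as a camera call.
- regions_of(target, camera): "mask" (420x560 bool, what is visible of it) and "at" ([column, row] in pixels, amid what is visible of it).
The state is a dict: "time": time; "joint_positions": joint angles; "qvel": joint speeds; "joint_torque": joint torques, N m; "tool_pos": TCP position; "ee_rot": TCP orientation; "wrist_force": force on the tool from outside, world axes, zero at the start; "wrist_torque": the same for the moment, N m; "width": finger opening in m.
Only numpy, scipy, OpenCV 4.12 (cv2) and the standard library are available. Lean on these libraries where they do the work, as an engineer would, in place of code of your own. Each camera call takes 0.05 s, during which the arm holds its last target.

## Working session

There is one attempt and no reset: what is moved stays moved. The work goes in short steps, Python scripts to look and compute and a tool call to move; the robot and the scene stay as the last step left them, time stands still between calls to the robot, and variables do not carry over. Pictures are saved under pics/ and viewed, and the job is handed in when it is done.

Besides the shell and the picture viewer there is one more tool, called after "Request:" as a command line: name --argument value ..., lists and objects as JSON in quotes. move_arm: Moves the arm, as the interface text tells. Its arguments: {"type":"object","properties":{"increments":{"type":"array","items":{"type":"object","properties":{"turn":{"type":"array","items":{"type":"number"}},"delta_pos":{"type":"array","items":{"type":"number"}},"jaw":{"type":"number"}}}}},"required":["increments"]}

```bash
ls; mkdir -p pics; cat > h.py <<'E'
import numpy as np, cv2
from bench import *
from scipy.spatial.transform import Rotation as R
def save(im,n): cv2.imwrite(f'pics/{n}.png',im[:,:,::-1])
def ray(c,uv,p=None):
    p=p or camera_params(c); K=np.array(p['mtx'],float);r=cv2.Rodrigues(np.array(p['rvec'],float))[0];t=np.array(p['tvec'],float).ravel()
    d=r.T@np.linalg.inv(K)@np.array([uv[0],uv[1],1.]); return -r.T@t,d
def atz(c,uv,z,p=None):
    o,d=ray(c,uv,p); return o+d*(z-o[2])/d[2]
def proj(c,X,p=None):
    p=p or camera_params(c)
    return cv2.projectPoints(np.array(X,float).reshape(-1,1,3),np.array(p['rvec'],float),np.array(p['tvec'],float),np.array(p['mtx'],float),None)[0].reshape(-1,2)
def tri(c1,u1,c2,u2):
    o1,d1=ray(c1,u1);o2,d2=ray(c2,u2)
    A=np.stack([d1,-d2],1);s=np.linalg.lstsq(A,o2-o1,rcond=None)[0]
    a=o1+d1*s[0];b=o2+d2*s[1];return (a+b)/2,np.linalg.norm(a-b)
E
python3 - <<'E'
from h import *
o=get_obs();print(o)
for c in ['side','top','wrist']:
    save(snapshot(c),c+'0')
for c in ['side','top']:
    for t in ['stand','button_top','tray_front','lamp']:
        for r in regions_of(t,c)[:3]: print(c,t,round(r['p'],2),r['at'],r['mask'].sum())
E
```

```text
pics
{'time': 0.0, 'joint_positions': array([-1.24908453e+00,  8.79430991e-02,  1.37224739e+00, -3.19050852e-05,
        1.68359624e+00, -1.03097783e-01]), 'qvel': array([ 0.00049887, -0.0014395 , -0.00152654,  0.00031435, -0.00152012,
        0.00101812]), 'joint_torque': array([-9.61271362e-04, -3.40189397e+01, -3.02425504e+01,  7.14431307e-02,
        3.29749938e-02, -1.79626722e-04]), 'tool_pos': array([ 0.2264927 , -0.5005953 ,  0.20431417]), 'ee_rot': array([-3.13940696e+00, -1.94262283e-04,  4.24805816e-01]), 'wrist_force': array([ 1.30777095, -0.64065279,  0.69048345]), 'wrist_torque': array([ 0.03340923,  0.00106408, -0.03948857]), 'width': 0.09406926669670915}
side stand 0.58 [347.1, 176.0] 135
side button_top 0.45 [272.3, 160.6] 55
side tray_front 0.66 [267.5, 197.0] 740
side lamp 0.75 [242.5, 186.0] 5426
side lamp 0.16 [99.3, 260.7] 2896
top stand 0.54 [409.5, 203.7] 44
top stand 0.36 [301.6, 185.2] 492
top tray_front 0.92 [299.4, 186.6] 416
top lamp 0.71 [291.2, 149.9] 6131
```

```bash
python3 - <<'E'
import cv2
for c in ['side','top']:
    im=cv2.imread(f'pics/{c}0.png'); cv2.imwrite(f'pics/{c}0x.png',cv2.resize(im,(784,588)))
im=cv2.imread('pics/top0.png')[80:280,200:470];cv2.imwrite('pics/top0c.png',cv2.resize(im,None,fx=2.9,fy=2.9,interpolation=cv2.INTER_CUBIC))
im=cv2.imread('pics/side0.png')[110:260,170:420];cv2.imwrite('pics/side0c.png',cv2.resize(im,None,fx=3,fy=3,interpolation=cv2.INTER_CUBIC))
E
```

```text
(no output)
```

View pics/side0x.png

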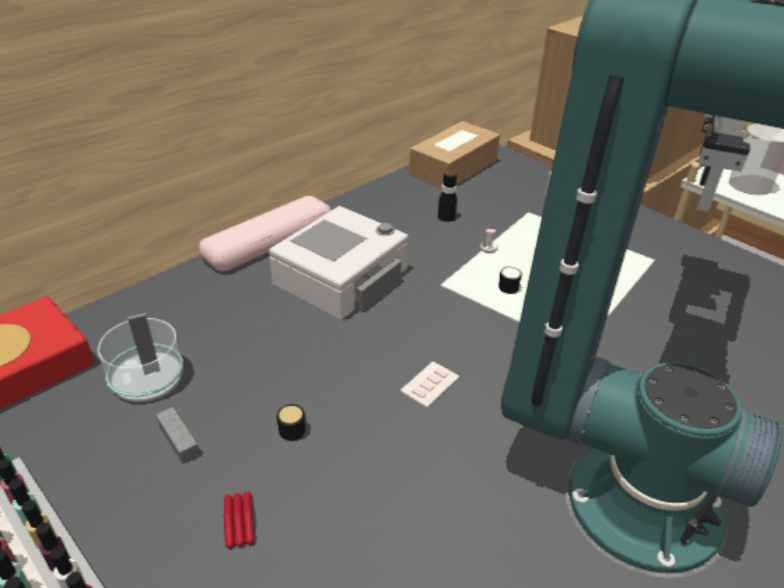

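View pics/top0x.png

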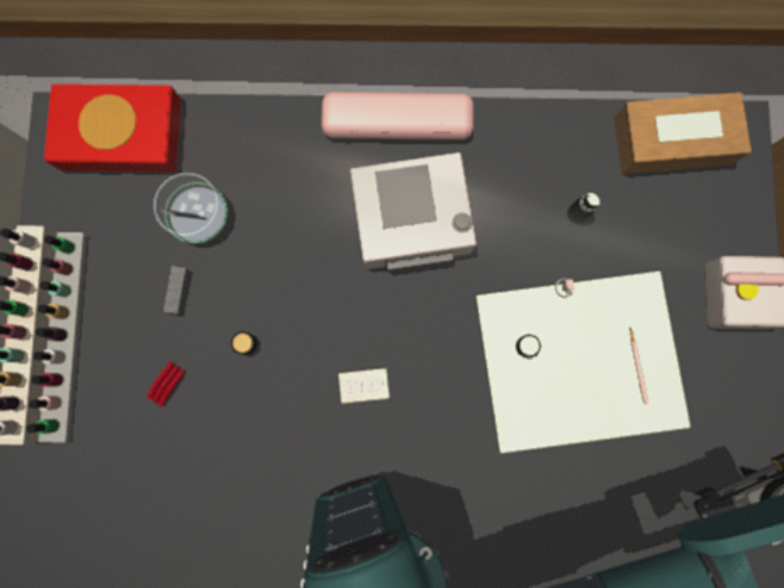

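View pics/top0c.png

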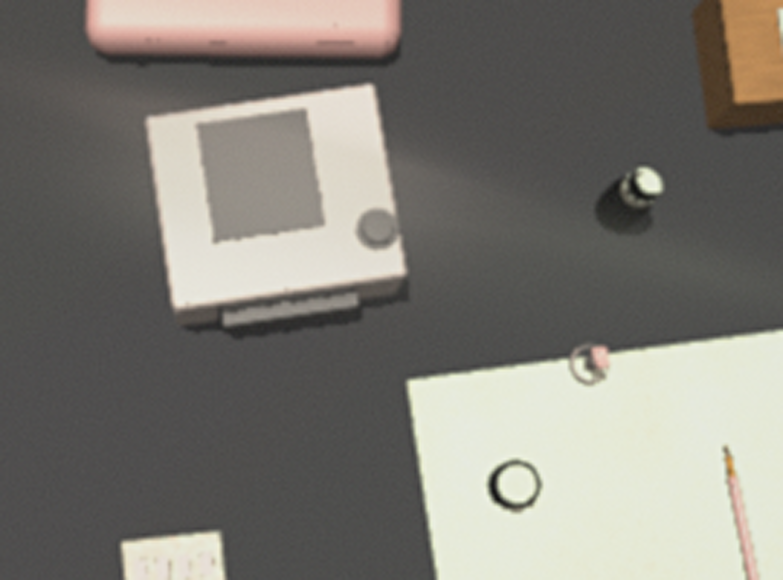

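View pics/side0c.png

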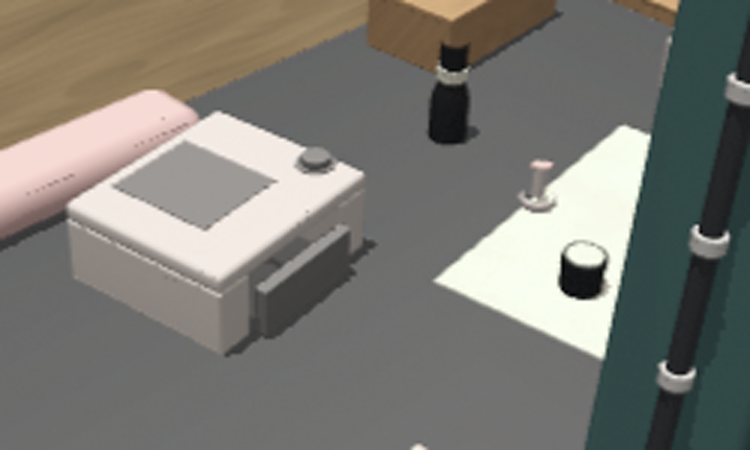

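The top view shows the lamp roof with the button at about (330,158) and the stand's foot at about (403,205). The front panel is at the lamp's lower edge, near (300,187).

```bash
python3 - <<'E'
from h import *
f=lambda u,v:(u/2.9+200-.33,v/2.9+80-.33)
C=np.array([atz('top',f(*p),.085)[:2] for p in [(147,117),(374,85),(405,272),(175,310)]])
print(C, C.mean(0))
print([np.linalg.norm(C[i]-C[i-1]) for i in range(4)])
dx=(C[0]-C[3]+C[1]-C[2]); print('yaw',np.arctan2(dx[1],dx[0])); dy=C[0]-C[1]+C[3]-C[2];print(np.arctan2(-dy[0],dy[1]))
print('btn',atz('top',f(377,226),.095)[:2])
g=lambda u,v:(u/3+170-.33,v/3+110-.33)
print('btn side',atz('side',g(316,156),.095)[:2])
print('stand top',atz('top',f(588,364),.008)[:2],'nail',atz('top',f(599,354),.05)[:2])
print('stand side',atz('side',g(537,202),.008)[:2],atz('side',g(541,165),.05)[:2])
print('panel edge top',atz('top',f(224,315),.052)[:2],atz('top',f(358,295),.052)[:2])
for n,z in [('jar',.037)]: print(atz('top',f(516,485),z)[:2])
E
```

```text
[[ 0.76499394  0.08353451]
 [ 0.79763154 -0.1202043 ]
 [ 0.62627953 -0.14786397]
 [ 0.58911058  0.05442642]] [ 0.6945039  -0.03252684]
[np.float64(0.17827572506367795), np.float64(0.20633642140341085), np.float64(0.17357006409260015), np.float64(0.20567677270039136)]
yaw 0.16205138524348414
0.1702604433605186
btn [ 0.66497919 -0.12207579]
btn side [ 0.66205011 -0.1206675 ]
stand top [ 0.55826859 -0.32770942] nail [ 0.56123501 -0.32659426]
stand side [ 0.55380644 -0.32117512] [ 0.55562869 -0.32220452]
panel edge top [0.59136074 0.01164834] [ 0.61162585 -0.10946822]
[ 0.44294795 -0.25330138]
```

```bash
cat >> h.py <<'E'
def plan(target, yaw=None, n=None, step=.045):
    o=get_obs();p=np.array(o['tool_pos']);r=R.from_euler('xyz',o['ee_rot'])
    d=np.array(target)-p; dt=r.inv().apply(d)
    print('pos',p.round(4),'rot',np.round(o['ee_rot'],4),'F',np.round(o['wrist_force'],2),'t',round(o['time'],2),'w',round(o['width'],4))
    y=o['ee_rot'][2] if yaw is None else yaw
    tr=(r.inv()*R.from_euler('xyz',[np.pi,0,y])).as_rotvec()
    print('delta',dt.round(4),'dist',round(np.linalg.norm(d),4),'turn',tr.round(4))
E
python3 - <<'E'
from h import *
p=camera_params('wrist');o,d=ray('wrist',(280,210),p);print(o,d,p['mtx'])
plan([.50,-.32,.22],.166)
E
```

```text
[ 0.28771886 -0.47388839  0.38526615] [-0.20638907 -0.08182815 -0.97514075] [[366.72333611   0.         284.22569378]
 [  0.         366.72333611 212.81705268]
 [  0.           0.           1.        ]]
pos [ 0.2267 -0.5011  0.2055] rot [ 3.1416 -0.      0.4248] F [-0.64 -0.28 -1.34] t 0.55 w 0.094
delta [ 0.3237 -0.0524 -0.0145] dist 0.3282 turn [ 0.     -0.      0.2588]
```

View pics/wrist0.png

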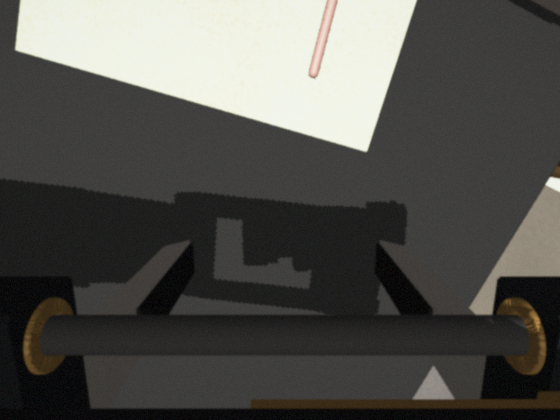

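The wrist view shows the paper and the brush tip at (315,70). The camera sits ahead of the tool. I'll move so the stand comes into that view.

Request:
move_arm --increments '[{"delta_pos": [0.045,-0.007,0],"turn": [0,0,0.1],"jaw": -1},{"delta_pos": [0.09,-0.014,0],"turn": [0,0,0.2],"jaw": -1},{"delta_pos": [0.135,-0.021,-0.005],"turn": [0,0,0.259],"jaw": -1},{"delta_pos": [0.18,-0.028,-0.01],"turn": [0,0,0.259],"jaw": -1},{"delta_pos": [0.225,-0.036,-0.01],"turn": [0,0,0.259],"jaw": -1}]'

```text
time: 1.05
tool_pos: [0.4184, -0.3748, 0.2166]
ee_rot: [3.14, -0.001, 0.165]
wrist_force: [0.7, -0.3, 0.7]
width: 0.0939
```

```bash
python3 - <<'E'
from h import *
plan([.49,-.335,.20],.166)
E
```

```text
pos [ 0.4184 -0.3748  0.2166] rot [ 3.1397e+00 -1.1000e-03  1.6540e-01] F [ 0.68 -0.28  0.68] t 1.05 w 0.0939
delta [ 0.0771 -0.0275  0.0166] dist 0.0836 turn [ 0.0019 -0.0011 -0.0006]
```

Request:
move_arm --increments '[{"delta_pos": [0.04,-0.014,0],"jaw": -1},{"delta_pos": [0.077,-0.027,0.01],"jaw": -1},{"delta_pos": [0.077,-0.027,0.016],"jaw": -1},{"delta_pos": [0.077,-0.027,0.016],"jaw": -1}]'

```text
validation failed for argument at $.in...
```

```bash
python3 - <<'E'
from h import *
plan([.49,-.335,.20],.166)
p=camera_params('wrist');im=snapshot('wrist');save(im,'wrist1')
import pickle;pickle.dump(p,open('w1.pkl','wb'))
for r in regions_of('stand','wrist')[:3]:
    m=r['mask'];ys,xs=np.nonzero(m);print(r['p'],r['at'],m.sum(),xs.min(),xs.max(),ys.min(),ys.max(),atz('wrist',r['at'],.03,p))
print(proj('wrist',[[.556,-.325,0],[.556,-.325,.012],[.556,-.325,.05]],p))
E
```

```text
pos [ 0.4184 -0.3748  0.2166] rot [ 3.1397e+00 -1.1000e-03  1.6540e-01] F [ 0.68 -0.28  0.68] t 1.05 w 0.0939
delta [ 0.0771 -0.0275  0.0166] dist 0.0836 turn [ 0.0019 -0.0011 -0.0006]
0.98 [260.1, 38.1] 594 244 279 21 62 [ 0.55955822 -0.3296527   0.03      ]
[[256.81326891  48.10640758]
 [255.95221333  45.52186541]
 [252.81025475  36.0909708 ]]
```

View pics/wrist1.png

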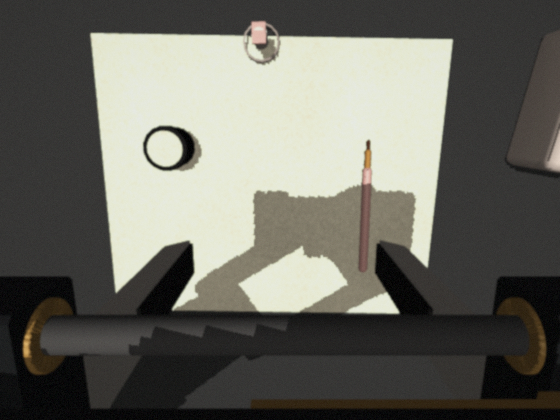

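The wrist view shows the stand's foot ring at (262,42) and its nail at (259,32). The move was refused because its rows had no turn, so I'm sending it again with one.

Request:
move_arm --increments '[{"delta_pos": [0.04,-0.014,0],"turn": [0,0,0],"jaw": -1},{"delta_pos": [0.077,-0.027,0.01],"turn": [0,0,0],"jaw": -1},{"delta_pos": [0.077,-0.027,0.016],"turn": [0,0,0],"jaw": -1},{"delta_pos": [0.077,-0.027,0.016],"turn": [0,0,0],"jaw": -1}]'

```text
time: 1.55
tool_pos: [0.4913, -0.3321, 0.1981]
ee_rot: [-3.139, 0.001, 0.174]
wrist_force: [-0.6, -0.1, 0.0]
width: 0.0939
```

```bash
python3 - <<'E'
from h import *
plan([.645,-.122,.15],.166)
p=camera_params('wrist');im=snapshot('wrist');save(im,'wrist2');save(cv2.resize(im[20:220,180:380],None,fx=3,fy=3,interpolation=cv2.INTER_CUBIC),'wrist2c')
import pickle;pickle.dump(p,open('w2.pkl','wb'))
for r in regions_of('stand','wrist')[:3]:
    m=r['mask'];ys,xs=np.nonzero(m);print(r['p'],r['at'],m.sum(),xs.min(),xs.max(),ys.min(),ys.max(),atz('wrist',r['at'],.03,p))
E
```

```text
pos [ 0.4913 -0.3321  0.1981] rot [-3.139e+00  7.000e-04  1.740e-01] F [-0.63 -0.1   0.01] t 1.55 w 0.0939
delta [ 0.1878 -0.1802  0.0485] dist 0.2648 turn [-0.0026  0.0007  0.008 ]
0.82 [290.7, 121.6] 478 276 310 106 140 [ 0.56245403 -0.32572819  0.03      ]
```

View pics/wrist2c.png

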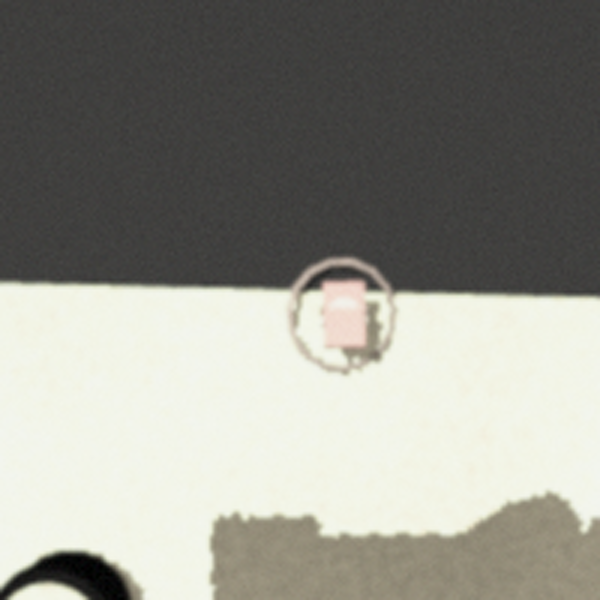

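The foot ring is at (294.4,124.8) and the nail is over it at (294.3,124.3). Next I compute the stand's position, then go to the button.

```bash
python3 - <<'E'
from h import *
import pickle;p=pickle.load(open('w2.pkl','rb'))
print(atz('wrist',(294.4,124.8),.01,p),atz('wrist',(294.3,124.2),.05,p))
p=pickle.load(open('w1.pkl','rb'))
print(atz('wrist',(262,42),.01,p),atz('wrist',(259,32),.047,p))
plan([.600,-.13,.17],.166)
E
```

```text
[ 0.56038629 -0.33008276  0.01      ] [ 0.56054297 -0.32893069  0.05      ]
[ 0.56049895 -0.33015037  0.01      ] [ 0.5607931  -0.32954031  0.047     ]
pos [ 0.4909 -0.3332  0.1997] rot [-3.1408e+00 -1.2000e-03  1.7170e-01] F [0.   0.03 0.42] t 1.65 w 0.0943
delta [ 0.1422 -0.1815  0.03  ] dist 0.2326 turn [-0.0008 -0.0012  0.0057]
```

Request:
move_arm --increments '[{"delta_pos": [0.028,-0.036,0],"turn": [0,0,0],"jaw": 1},{"delta_pos": [0.057,-0.072,0],"turn": [0,0,0],"jaw": 1},{"delta_pos": [0.085,-0.109,0],"turn": [0,0,0],"jaw": 1},{"delta_pos": [0.114,-0.145,0.0],"turn": [0,0,0.006],"jaw": 1},{"delta_pos": [0.142,-0.181,0.0],"turn": [0,0,0.006],"jaw": 1}]'

```text
time: 2.15
tool_pos: [0.6, -0.131, 0.2012]
ee_rot: [3.141, -0.003, 0.163]
wrist_force: [1.4, -0.3, 1.1]
width: 0.0577
```

```bash
python3 - <<'E'
from h import *
get_obs()
p=camera_params('wrist');im=snapshot('wrist');save(im,'wrist3')
import pickle;pickle.dump(p,open('w3.pkl','wb'))
for t in ['button_top','tray_front','lamp']:
  for r in regions_of(t,'wrist')[:2]:
    m=r['mask'];ys,xs=np.nonzero(m);print(t,r['p'],r['at'],m.sum(),xs.min(),xs.max(),ys.min(),ys.max(),atz('wrist',r['at'],.095,p))
plan([.6635,-.1215,.115],.166)
E
```

```text
button_top 0.66 [284.4, 129.3] 1093 269 305 109 145 [ 0.6643707  -0.12099959  0.095     ]
tray_front 0.6 [195.7, 191.6] 1442 126 264 184 194 [ 0.6056942 -0.0595818  0.095    ]
lamp 0.58 [179.8, 91.4] 51014 30 313 0 195 [ 0.67893744 -0.03981015  0.095     ]
pos [ 0.5997 -0.1313  0.2007] rot [ 3.1411e+00 -1.5000e-03  1.6590e-01] F [-0.64 -0.31  0.15] t 2.35 w 0.0417
delta [0.0644 0.0009 0.0858] dist 0.1073 turn [ 0.0005 -0.0015 -0.0001]
```

View pics/wrist3.png

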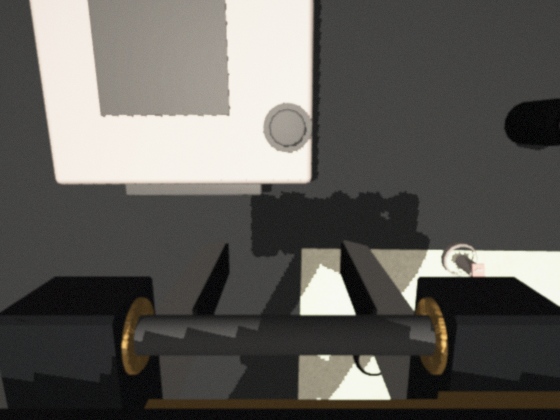

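The button is at (287,128), and the lamp front edge is level at row 184, so the lamp yaw is close to the tool's 0.166. Now going above the button.

Request:
move_arm --increments '[{"delta_pos": [0.033,0.0,0.02],"turn": [0,0,0],"jaw": 1},{"delta_pos": [0.065,0.001,0.04],"turn": [0,0,0],"jaw": 1},{"delta_pos": [0.065,0.001,0.075],"turn": [0,0,0],"jaw": 1},{"delta_pos": [0.065,0.001,0.088],"turn": [0,0,0],"jaw": 1},{"delta_pos": [0.065,0.001,0.088],"turn": [0,0,0],"jaw": 1}]'

```text
time: 2.85
tool_pos: [0.6615, -0.1232, 0.1097]
ee_rot: [-3.14, 0.005, 0.163]
wrist_force: [0.9, 0.4, -0.5]
width: 0.0018
```

```bash
python3 - <<'E'
from h import *
import pickle;p=pickle.load(open('w3.pkl','rb'))
print(atz('wrist',(287,128),.095,p))
a,b=atz('wrist',(62,184),.085,p),atz('wrist',(308,184),.085,p);print(a,b,np.arctan2(b[0]-a[0],-(b[1]-a[1])),np.linalg.norm(a-b))
a,b=atz('wrist',(314,60),.085,p),atz('wrist',(313,160),.085,p);print(np.arctan2(a[1]-b[1],a[0]-b[0]))
plan([.665,-.122,.097],.166)
E
```

```text
[ 0.66564063 -0.1227947   0.095     ]
[0.5923276  0.05049794 0.085     ] [ 0.62456976 -0.14700611  0.085     ] 0.16182066325812497 0.20011847901029065
0.16976840078889652
pos [ 0.6615 -0.1232  0.1097] rot [-3.1399  0.0046  0.1631] F [ 0.88  0.39 -0.5 ] t 2.85 w 0.0018
delta [ 0.0038 -0.0006  0.0127] dist 0.0132 turn [-0.0017  0.0046 -0.0029]
```

Request:
move_arm --increments '[{"delta_pos": [0.004,0,0.006],"turn": [0,0.0,0],"jaw": 1},{"delta_pos": [0.004,0,0.012],"turn": [0,0,0],"jaw": 1},{"delta_pos": [0.004,0,0.016],"turn": [0,0,0],"jaw": 1},{"delta_pos": [0.004,0,0.016],"turn": [0,0,0],"jaw": 1}]'

```text
time: 3.25
tool_pos: [0.6657, -0.123, 0.0946]
ee_rot: [-3.141, 0.003, 0.163]
wrist_force: [-0.3, -0.2, 0.6]
width: 0.0003
```

```bash
python3 - <<'E'
from h import *
plan([.665,-.122,.0885],.166)
E
```

```text
pos [ 0.6657 -0.123   0.0946] rot [-3.1411e+00  3.0000e-03  1.6290e-01] F [-0.27 -0.24  0.63] t 3.25 w 0.0003
delta [-0.0005 -0.0011  0.0062] dist 0.0063 turn [-0.0005  0.003  -0.0031]
```

Request:
move_arm --increments '[{"delta_pos": [0,0,0.0015],"turn": [0,0,0],"jaw": 1},{"delta_pos": [0,0,0.003],"turn": [0,0,0],"jaw": 1},{"delta_pos": [0,0,0.0045],"turn": [0,0,0],"jaw": 1},{"delta_pos": [0,0,0.0045],"turn": [0,0,0],"jaw": 1}]'

```text
time: 3.65
tool_pos: [0.6659, -0.123, 0.0917]
ee_rot: [3.141, 0.002, 0.163]
wrist_force: [-1.8, -0.3, 5.1]
width: 0.0003
```

Request:
move_arm --increments '[{"delta_pos": [0,0,0.0015],"turn": [0,0,0],"jaw": 1},{"delta_pos": [0,0,0.003],"turn": [0,0,0],"jaw": 1},{"delta_pos": [0,0,0.0035],"turn": [0,0,0],"jaw": 1}]'

```text
time: 3.95
tool_pos: [0.6659, -0.123, 0.0901]
ee_rot: [3.141, 0.001, 0.163]
wrist_force: [-2.4, -0.8, 7.6]
width: 0.0005
```

```bash
python3 - <<'E'
from h import *
plan([.665,-.122,.0885],.166)
im=snapshot('top');save(cv2.resize(im[80:280,200:470],None,fx=2.9,fy=2.9),'top2')
E
```

```text
pos [ 0.6659 -0.123   0.0901] rot [3.1406e+00 1.0000e-03 1.6330e-01] F [-2.44 -0.8   7.59] t 3.95 w 0.0005
delta [-0.0007 -0.0011  0.0016] dist 0.0021 turn [ 0.001   0.001  -0.0027]
```

View pics/top2.png

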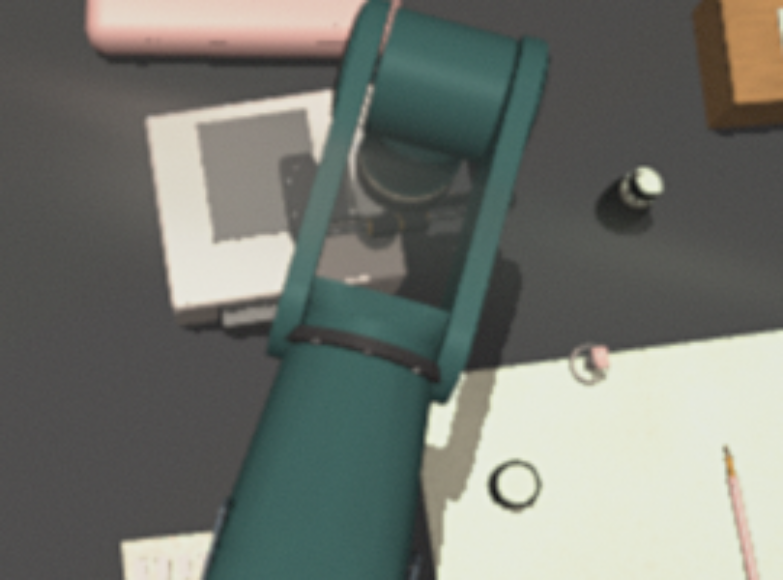

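The tray is still shut: its panel is visible at the front, around (250,315), and it has not moved. I'll press a little further.

Request:
move_arm --increments '[{"delta_pos": [0,0,0.0015],"turn": [0,0,0],"jaw": 1},{"delta_pos": [0,0,0.0025],"turn": [0,0,0],"jaw": 1},{"delta_pos": [0,0,0.003],"turn": [0,0,0],"jaw": 1}]'

```text
time: 4.3
tool_pos: [0.6659, -0.123, 0.0882]
ee_rot: [3.14, 0.001, 0.163]
wrist_force: [-3.9, -0.3, 9.2]
width: 0.0004
```

```bash
python3 - <<'E'
from h import *
plan([.665,-.122,.0885],.166)
im=snapshot('top');save(cv2.resize(im[80:280,200:470],None,fx=2.9,fy=2.9),'top3')
E
```

```text
pos [ 0.6659 -0.123   0.0882] rot [3.1402e+00 5.0000e-04 1.6350e-01] F [-3.93 -0.27  9.15] t 4.3 w 0.0004
delta [-0.0007 -0.0011 -0.0003] dist 0.0013 turn [ 0.0014  0.0005 -0.0025]
```

View pics/top3.png

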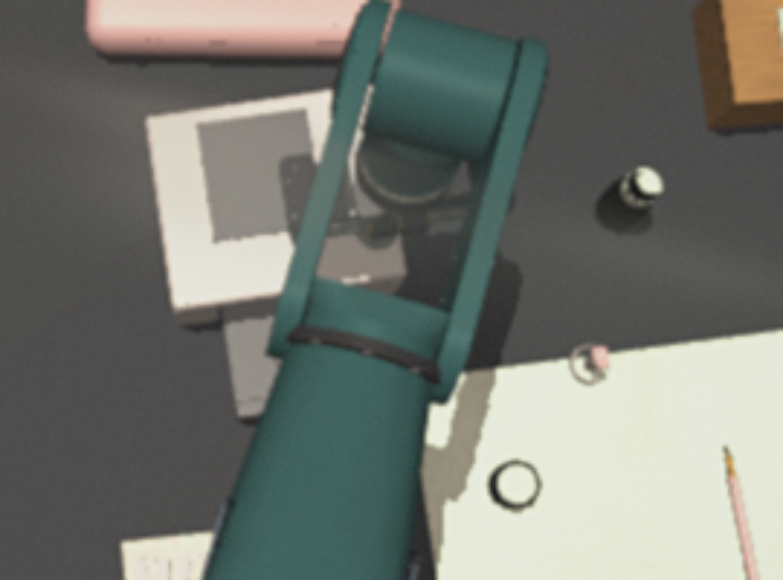

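The tray is out; its panel is near (250,410) in the crop. I'll lift off the button and look at the tray from the wrist.

Request:
move_arm --increments '[{"delta_pos": [0,0,-0.03],"turn": [0,0,0],"jaw": 1},{"delta_pos": [-0.02,-0.01,-0.07],"turn": [0,0,0],"jaw": 1},{"delta_pos": [-0.06,-0.03,-0.095],"turn": [0,0,0],"jaw": 1},{"delta_pos": [-0.1,-0.055,-0.11],"turn": [0,0,0],"jaw": 1},{"delta_pos": [-0.14,-0.08,-0.11],"turn": [0,0,0],"jaw": 1}]'

```text
time: 4.85
tool_pos: [0.515, -0.0664, 0.2005]
ee_rot: [3.138, -0.005, 0.163]
wrist_force: [0.4, 0.4, 0.4]
width: 0.0004
```

Request:
move_arm --increments '[{"delta_pos": [-0.03,0.0,0],"turn": [0,0,0],"jaw": -1},{"delta_pos": [-0.035,0,0],"turn": [0,0,0],"jaw": -1},{"delta_pos": [-0.035,0,0],"turn": [0,0,0],"jaw": -1}]'

```text
time: 5.15
tool_pos: [0.4806, -0.0721, 0.2002]
ee_rot: [3.138, -0.006, 0.163]
wrist_force: [-0.2, 0.8, 0.6]
width: 0.0211
```

```bash
python3 - <<'E'
from h import *
o=get_obs()
p=camera_params('wrist');im=snapshot('wrist');save(im,'wrist4')
import pickle;pickle.dump(p,open('w4.pkl','wb'))
for t in ['tray_socket','tray_front']:
  for r in regions_of(t,'wrist')[:2]:
    m=r['mask'];ys,xs=np.nonzero(m);print(t,r['p'],r['at'],m.sum(),xs.min(),xs.max(),ys.min(),ys.max())
print(proj('wrist',[[.5614,-.0548,.009],[.5614,-.0548,.017]],p))
plan([.5605,-.33,.15],.166)
E
```

```text
tray_socket 0.63 [281.6, 106.8] 16344 209 381 45 169
tray_front 0.75 [278.3, 104.7] 16374 209 381 45 170
[[278.87474218 111.40760275]
 [278.79341364 111.01582104]]
pos [ 0.4816 -0.0723  0.1996] rot [ 3.1389 -0.0047  0.1631] F [-0.18  0.26 -0.45] t 5.3 w 0.0329
delta [0.0358 0.2669 0.0505] dist 0.274 turn [ 0.0027 -0.0047 -0.003 ]
```

View pics/wrist4.png

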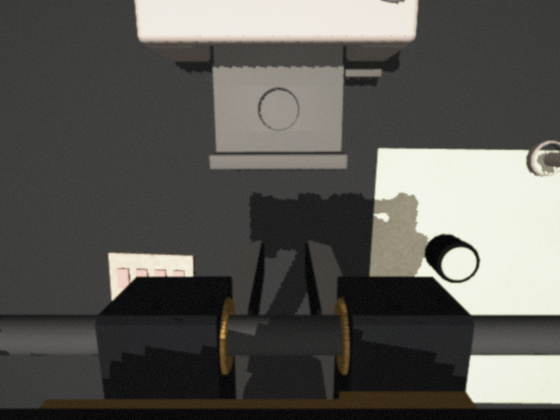

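The recess circle is centred near (278.5,108.5), and the panel spans columns 210–348 at row 160. I'll fit the circle.

```bash
python3 - <<'E'
from h import *
import pickle;p=pickle.load(open('w4.pkl','rb'))
im=cv2.imread('pics/wrist4.png');g=cv2.cvtColor(im,6)[80:140,245:315]
e=cv2.Canny(g,30,80);ys,xs=np.nonzero(e);
sel=(np.hypot(xs-33.5,ys-28.5)<26)
(c,ax,an)=cv2.fitEllipse(np.stack([xs[sel],ys[sel]],1).astype(np.float32));c=np.array(c)+[245,80];print(c,ax,an)
for z in(.009,.017):print(atz('wrist',c,z,p))
a,b=atz('wrist',(210,154.5),.052,p),atz('wrist',(348,154),.052,p);print(a,b,np.arctan2(b[0]-a[0],-(b[1]-a[1])),(a+b)/2)
a,b=atz('wrist',(210,169),.052,p),atz('wrist',(347.5,168),.052,p);print(a,b,np.arctan2(b[0]-a[0],-(b[1]-a[1])),(a+b)/2)
v=cv2.resize(im[80:175,200:360],None,fx=4.9,fy=4.9,interpolation=cv2.INTER_CUBIC);cv2.imwrite('pics/w4c.png',v)
cv2.imwrite('pics/e.png',cv2.resize(e,None,fx=8,fy=8))
E
```

```text
[278.4249382 108.9244976] (39.92195510864258, 41.83287048339844) 175.1013946533203
[ 0.56363684 -0.05399748  0.009     ]
[ 0.5632445  -0.05414859  0.017     ]
[ 0.51334931 -0.00115751  0.052     ] [ 0.53347025 -0.12176466  0.052     ] 0.1653080306957431 [ 0.52340978 -0.06146108  0.052     ]
[ 0.50060414 -0.00265555  0.052     ] [ 0.52125011 -0.12379536  0.052     ] 0.16880894124115153 [ 0.51092712 -0.06322546  0.052     ]
```

View pics/w4c.png

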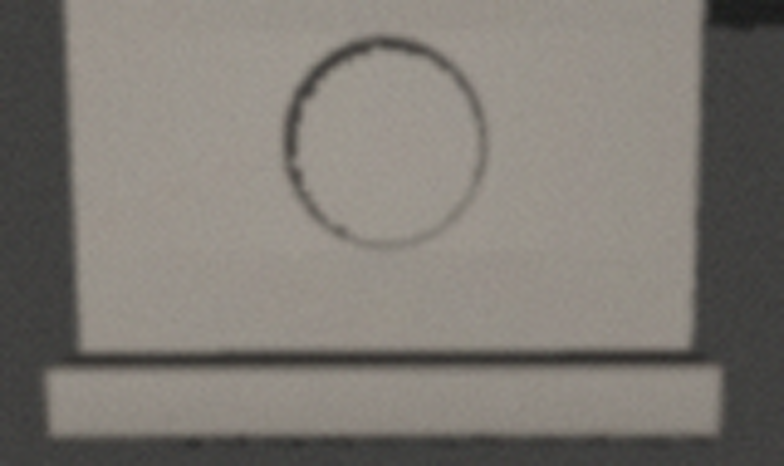

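View pics/e.png

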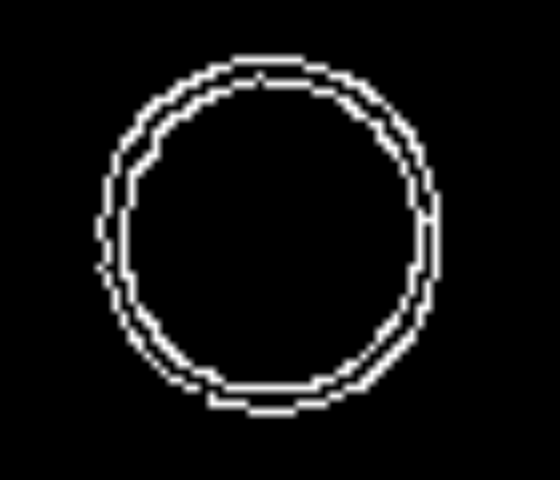

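Request:
move_arm --increments '[{"delta_pos": [0.007,0.048,0],"turn": [0,0,0],"jaw": -1},{"delta_pos": [0.014,0.096,0],"turn": [0.003,-0.005,0],"jaw": -1},{"delta_pos": [0.021,0.144,0],"turn": [0.003,-0.005,0],"jaw": -1},{"delta_pos": [0.028,0.192,0],"turn": [0.003,-0.005,0],"jaw": -1},{"delta_pos": [0.035,0.24,0.0],"turn": [0.003,-0.005,-0.003],"jaw": -1}]'

```text
time: 5.8
tool_pos: [0.5565, -0.3059, 0.1989]
ee_rot: [-3.14, 0.001, 0.166]
wrist_force: [-0.1, -1.0, -0.8]
width: 0.0726
```

Request:
move_arm --increments '[{"delta_pos": [0.0,0.027,0.02],"turn": [0,0,0],"jaw": -1},{"delta_pos": [0.0,0.027,0.05],"turn": [0,0,0],"jaw": -1},{"delta_pos": [0.0,0.027,0.05],"turn": [0,0,0],"jaw": -1}]'

```text
time: 6.1
tool_pos: [0.5592, -0.3322, 0.1411]
ee_rot: [-3.131, 0.01, 0.165]
wrist_force: [-0.1, 1.3, -0.4]
width: 0.0934
```

```bash
python3 - <<'E'
from h import *
plan([.5605,-.3298,.016],.166)
E
```

```text
pos [ 0.5592 -0.3322  0.1411] rot [-3.131   0.0095  0.1645] F [-0.13  1.32 -0.39] t 6.1 w 0.0934
delta [ 0.0029 -0.0008  0.125 ] dist 0.1251 turn [-0.0106  0.0095 -0.0015]
```

Request:
move_arm --increments '[{"delta_pos": [0.001,-0.001,0.03],"turn": [-0.01,0.009,0],"jaw": -1},{"delta_pos": [0.0015,-0.001,0.06],"turn": [-0.01,0.009,0],"jaw": -1},{"delta_pos": [0.002,-0.001,0.08],"turn": [-0.01,0.009,0],"jaw": -1},{"delta_pos": [0.002,-0.001,0.08],"turn": [-0.01,0.009,0],"jaw": -1}]'

```text
time: 6.5
tool_pos: [0.5589, -0.3283, 0.0575]
ee_rot: [-3.136, 0.005, 0.166]
wrist_force: [0.6, -0.2, 0.2]
width: 0.0942
```

```bash
python3 - <<'E'
from h import *
plan([.5605,-.3298,.016],.166)
save(snapshot('side')[110:260,250:450],'s5')
E
```

```text
pos [ 0.5589 -0.3283  0.0575] rot [-3.1359  0.0054  0.1656] F [ 0.55 -0.17  0.17] t 6.5 w 0.0942
delta [0.0015 0.002  0.0415] dist 0.0416 turn [-0.0057  0.0054 -0.0005]
```

Request:
move_arm --increments '[{"delta_pos": [0.001,0.001,0.015],"turn": [-0.005,0.005,0],"jaw": -1},{"delta_pos": [0.001,0.002,0.03],"turn": [-0.005,0.005,0],"jaw": -1},{"delta_pos": [0.0015,0.002,0.041],"turn": [-0.005,0.005,0],"jaw": -1},{"delta_pos": [0.0015,0.002,0.041],"turn": [-0.005,0.005,0],"jaw": -1},{"delta_pos": [0.0015,0.002,0.041],"turn": [-0.005,0.005,0],"jaw": -1}]'

```text
time: 7.05
tool_pos: [0.5619, -0.3309, 0.0192]
ee_rot: [3.139, -0.003, 0.166]
wrist_force: [0.3, 0.5, 0.5]
width: 0.0941
```

```bash
python3 - <<'E'
from h import *
plan([.5605,-.3298,.016],.166)
im=snapshot('side');save(cv2.resize(im[110:260,250:450],None,fx=3.5,fy=3.5),'s6')
p=camera_params('wrist');im=snapshot('wrist');save(im,'w6')
E
```

```text
pos [ 0.5619 -0.3309  0.0192] rot [ 3.1393e+00 -2.5000e-03  1.6550e-01] F [0.32 0.45 0.54] t 7.05 w 0.0941
delta [-0.0012 -0.0013  0.0032] dist 0.0037 turn [ 0.0023 -0.0025 -0.0005]
```

View pics/s6.png

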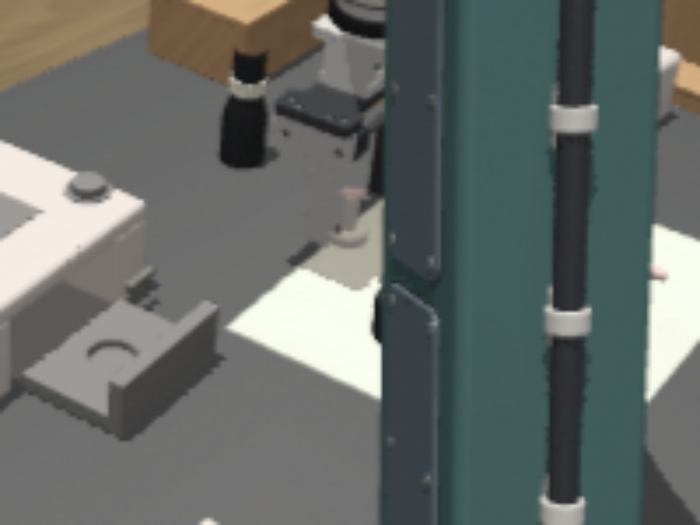

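View pics/w6.png

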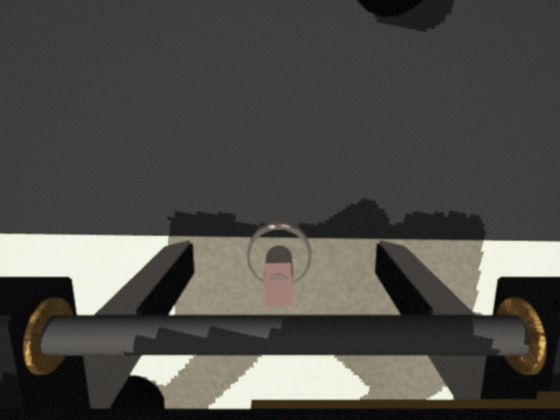

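The fingers straddle the stand: tips at columns 192 and 376, foot ring centred at (279,255). I'll check the offset against the projected TCP.

```bash
python3 - <<'E'
from h import *
o=get_obs();T=np.array(o['tool_pos']);plan(T)
print(proj('wrist',[T,T+[0,0,-.009],T+[0,0,.029]]))
r=R.from_euler('xyz',o['ee_rot'])
print(proj('wrist',[T+r.apply([a,s*.047,0]) for s in(-1,1) for a in(-.008,.008)]))
print(atz('wrist',(279,255),.011),atz('wrist',(278.5,271),.05),atz('wrist',(278.5,263),.05))
E
```

```text
pos [ 0.5623 -0.3313  0.02  ] rot [ 3.1381 -0.0037  0.1654] F [-0.55 -0.42  0.5 ] t 7.15 w 0.0938
delta [0. 0. 0.] dist 0.0 turn [ 0.0035 -0.0037 -0.    ]
[[283.66683175 259.02868112]
 [283.61628206 253.2573699 ]
 [283.86692166 281.87315528]]
[[193.96555704 273.54874759]
 [192.18856545 244.42040912]
 [373.3621904  273.35223849]
 [375.07157237 244.23287232]]
[ 0.56091163 -0.3289559   0.011     ] [ 0.56737309 -0.3280519   0.05      ] [ 0.57102137 -0.32745873  0.05      ]
```

Request:
move_arm --increments '[{"delta_pos": [-0.001,-0.0025,0.004],"turn": [0.003,-0.003,0],"jaw": -1},{"delta_pos": [-0.001,-0.0025,0.004],"turn": [0.003,-0.003,0],"jaw": -1},{"delta_pos": [-0.001,-0.0025,0.004],"turn": [0.003,-0.003,0],"jaw": 0.3},{"delta_pos": [-0.001,-0.0025,0.004],"turn": [0.003,-0.003,0],"jaw": 0.5},{"delta_pos": [-0.001,-0.0025,0.004],"turn": [0.003,-0.003,0],"jaw": 0.6}]'

```text
time: 7.65
tool_pos: [0.561, -0.329, 0.0161]
ee_rot: [3.141, -0.001, 0.165]
wrist_force: [-0.3, 0.4, -0.9]
width: 0.0732
```

```bash
python3 - <<'E'
from h import *
plan([.561,-.329,.016],.166)
E
```

```text
pos [ 0.561  -0.329   0.0161] rot [ 3.141e+00 -8.000e-04  1.655e-01] F [-0.26  0.41 -0.88] t 7.65 w 0.0732
delta [ 0.     -0.      0.0001] dist 0.0001 turn [ 0.0006 -0.0008 -0.0005]
```

Well positioned. Closing the fingers.

Request:
move_arm --increments '[{"delta_pos": [0,0,0],"turn": [0,0,0],"jaw": 0.6},{"delta_pos": [0,0,0],"turn": [0,0,0],"jaw": 0.6},{"delta_pos": [0,0,0],"turn": [0,0,0],"jaw": 0.6},{"delta_pos": [0,0,0],"turn": [0,0,0],"jaw": 0.6},{"delta_pos": [0,0,0],"turn": [0,0,0],"jaw": 0.6}]'

```text
time: 8.15
tool_pos: [0.561, -0.329, 0.0161]
ee_rot: [3.141, -0.001, 0.165]
wrist_force: [0.0, -0.2, 0.7]
width: 0.0333
```

Request:
move_arm --increments '[{"delta_pos": [0,0,0],"turn": [0,0,0],"jaw": 1},{"delta_pos": [0,0,0],"turn": [0,0,0],"jaw": 1},{"delta_pos": [0,0,0],"turn": [0,0,0],"jaw": 1},{"delta_pos": [0,0,0],"turn": [0,0,0],"jaw": 1}]'

```text
time: 8.55
tool_pos: [0.561, -0.329, 0.0161]
ee_rot: [3.141, -0.001, 0.165]
wrist_force: [-0.6, -0.4, 0.4]
width: 0.0137
```

```bash
python3 - <<'E'
from h import *
plan([.561,-.329,.1],.166)
save(snapshot('wrist'),'w7')
E
```

```text
pos [ 0.561  -0.329   0.0161] rot [ 3.141e+00 -8.000e-04  1.654e-01] F [-0.59 -0.41  0.39] t 8.55 w 0.0137
delta [ 0.0001  0.     -0.0839] dist 0.0839 turn [ 0.0006 -0.0008 -0.0006]
```

View pics/w7.png

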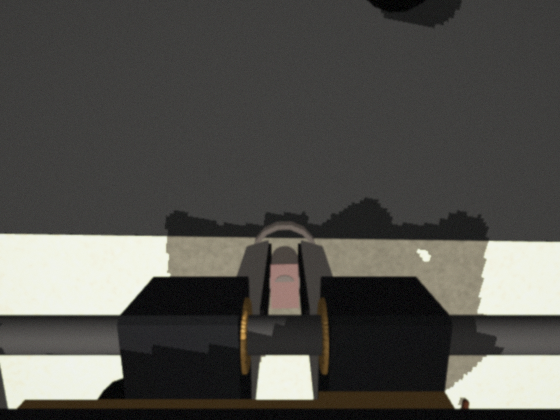

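The post is gripped at 13.7 mm. Lifting and carrying the stand to the tray.

Request:
move_arm --increments '[{"delta_pos": [0,0,-0.01],"turn": [0,0,0],"jaw": 1},{"delta_pos": [0,0,-0.035],"turn": [0,0,0],"jaw": 1},{"delta_pos": [0,0,-0.065],"turn": [0,0,0],"jaw": 1},{"delta_pos": [0,0,-0.085],"turn": [0,0,0],"jaw": 1},{"delta_pos": [0,0,-0.085],"turn": [0,0,0],"jaw": 1}]'

```text
time: 9.1
tool_pos: [0.5631, -0.3305, 0.1065]
ee_rot: [3.135, -0.007, 0.165]
wrist_force: [0.9, -0.3, 0.8]
width: 0.0133
```

```bash
python3 - <<'E'
from h import *
plan([.5638,-.0535,.1],.166)
E
```

```text
pos [ 0.5631 -0.3305  0.1065] rot [ 3.1346 -0.0073  0.1654] F [ 0.94 -0.28  0.76] t 9.1 w 0.0133
delta [ 0.0463 -0.2732  0.0049] dist 0.2771 turn [ 0.007  -0.0073 -0.0006]
```

Request:
move_arm --increments '[{"delta_pos": [0.005,-0.03,0],"turn": [0.007,-0.007,0],"jaw": 1},{"delta_pos": [0.013,-0.075,0],"turn": [0.007,-0.007,0],"jaw": 1},{"delta_pos": [0.02,-0.12,0],"turn": [0.007,-0.007,0],"jaw": 1},{"delta_pos": [0.028,-0.165,0],"turn": [0.007,-0.007,0],"jaw": 1},{"delta_pos": [0.034,-0.2,0],"turn": [0.007,-0.007,0],"jaw": 1}]'

```text
time: 9.6
tool_pos: [0.5627, -0.125, 0.1039]
ee_rot: [-3.14, 0.002, 0.166]
wrist_force: [0.4, 0.3, 0.1]
width: 0.013
```

```bash
python3 - <<'E'
from h import *
plan([.5638,-.0535,.1],.166)
E
```

```text
pos [ 0.5627 -0.125   0.1039] rot [-3.140e+00  1.500e-03  1.663e-01] F [0.37 0.26 0.06] t 9.6 w 0.013
delta [ 0.013  -0.0703  0.004 ] dist 0.0716 turn [-0.0016  0.0015  0.0003]
```

Request:
move_arm --increments '[{"delta_pos": [0.006,-0.035,0],"turn": [0,0,0],"jaw": 1},{"delta_pos": [0.013,-0.07,0.005],"turn": [0,0,0],"jaw": 1},{"delta_pos": [0.013,-0.07,0.02],"turn": [0,0,0],"jaw": 1},{"delta_pos": [0.013,-0.07,0.025],"turn": [0,0,0],"jaw": 1},{"delta_pos": [0.013,-0.07,0.025],"turn": [0,0,0],"jaw": 1}]'

```text
time: 10.1
tool_pos: [0.5624, -0.0543, 0.0767]
ee_rot: [-3.139, 0.006, 0.166]
wrist_force: [-1.2, -0.6, -0.4]
width: 0.0134
```

```bash
python3 - <<'E'
from h import *
plan([.5638,-.0535,.045],.166)
save(snapshot('wrist'),'w8')
im=snapshot('side');save(cv2.resize(im[140:260,200:360],None,fx=4.5,fy=4.5,interpolation=cv2.INTER_CUBIC),'s8')
E
```

```text
pos [ 0.5624 -0.0543  0.0767] rot [-3.139   0.0056  0.1656] F [-1.16 -0.61 -0.42] t 10.1 w 0.0134
delta [ 0.0017 -0.0005  0.0317] dist 0.0318 turn [-0.0026  0.0056 -0.0004]
```

View pics/w8.png

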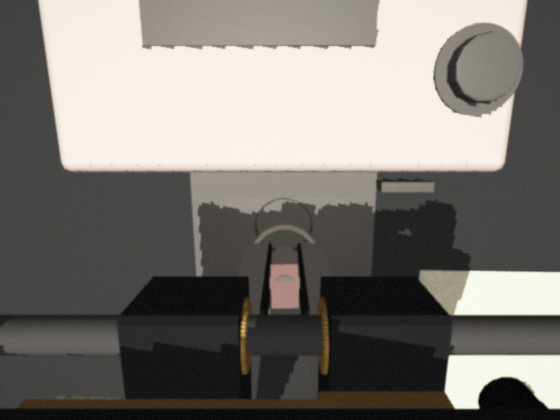

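View pics/s8.png

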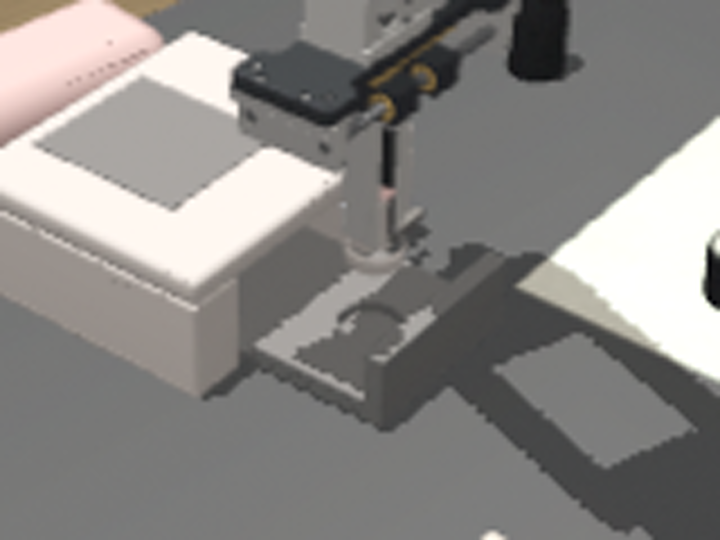

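In the wrist view the recess arc spans columns 256–314 with its top at row 198, and the foot ring sits at column 284, so they line up sideways. Next I check the fore-aft position.

```bash
python3 - <<'E'
from h import *
u=np.array([np.cos(.166),np.sin(.166),0])
plan([.5638,-.0535,.045],.166)
for row in (198,199): print(atz('wrist',(285,row),.017)-.019*u)
T=np.array(get_obs()['tool_pos']); s=T-[0,0,.0161]
for c in ([.5632,-.0542,.017],[.5638,-.0535,.017]):
  a=np.linspace(0,2*np.pi,60); print('recess arc', np.min(proj('wrist',[np.array(c)+.019*np.array([np.cos(t),np.sin(t),0]) for t in a])[:,1]))
for dx in (-.001,0,.001):
  print('foot', dx,np.min(proj('wrist',[s+dx*u+[.018*np.cos(t),.018*np.sin(t),.012] for t in a])[:,1]))
v=cv2.imread('pics/w8.png')[180:260,230:340];cv2.imwrite('pics/w8c.png',cv2.resize(v,None,fx=7,fy=7,interpolation=cv2.INTER_CUBIC))
E
```

```text
pos [ 0.5637 -0.0549  0.0786] rot [-3.1399e+00  2.4000e-03  1.6470e-01] F [ 0.08  0.45 -0.04] t 10.2 w 0.0134
delta [ 0.0004 -0.0013  0.0336] dist 0.0336 turn [-0.0017  0.0024 -0.0013]
[ 0.56498685 -0.05551774  0.017     ]
[ 0.56431396 -0.05562937  0.017     ]
recess arc 200.30040281611915
recess arc 199.2666932082536
foot -0.001 225.34277391941995
foot 0 223.48152927445943
foot 0.001 221.61575077796613
```

View pics/w8c.png

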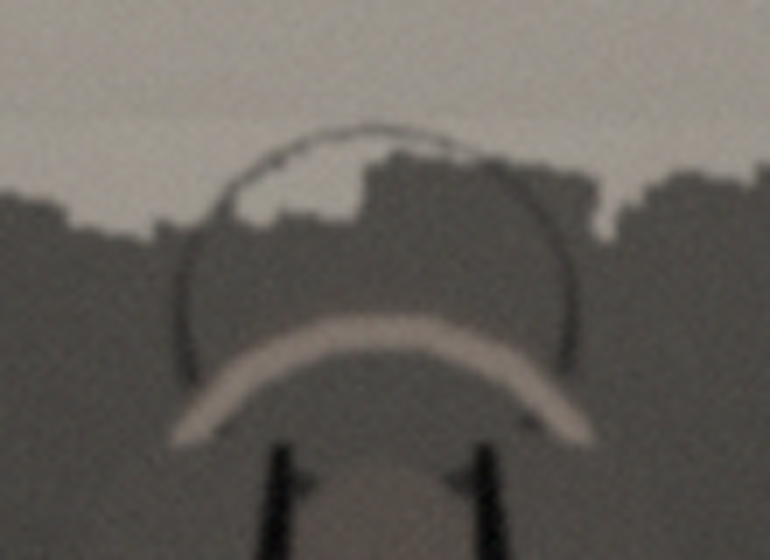

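```bash
python3 - <<'E'
from h import *
for i in range(2):
    p=camera_params('wrist');o=get_obs();im=snapshot('wrist')
    print(np.round(o['tool_pos'],4),np.round(o['ee_rot'],4))
u=np.array([np.cos(.166),np.sin(.166),0])
v=im[180:260,230:340];save(cv2.resize(v,None,fx=7,fy=7,interpolation=cv2.INTER_CUBIC),'w9c')
a=np.linspace(0,2*np.pi,60)
for c in ([.5632,-.0542,.017],[.5642,-.054,.017]):
  q=proj('wrist',[np.array(c)+.019*np.array([np.cos(t),np.sin(t),0]) for t in a],p); print('recess', q[:,1].min(),q[:,0].min(),q[:,0].max())
E
```

```text
[ 0.5637 -0.0549  0.0786] [-3.1399e+00  2.4000e-03  1.6470e-01]
[ 0.564  -0.055   0.0791] [-3.1402e+00  1.4000e-03  1.6450e-01]
recess 200.72448971927216 254.7498209679605 310.2977842388917
recess 199.23616574890795 254.6720896561395 310.272102228269
```

View pics/w9c.png

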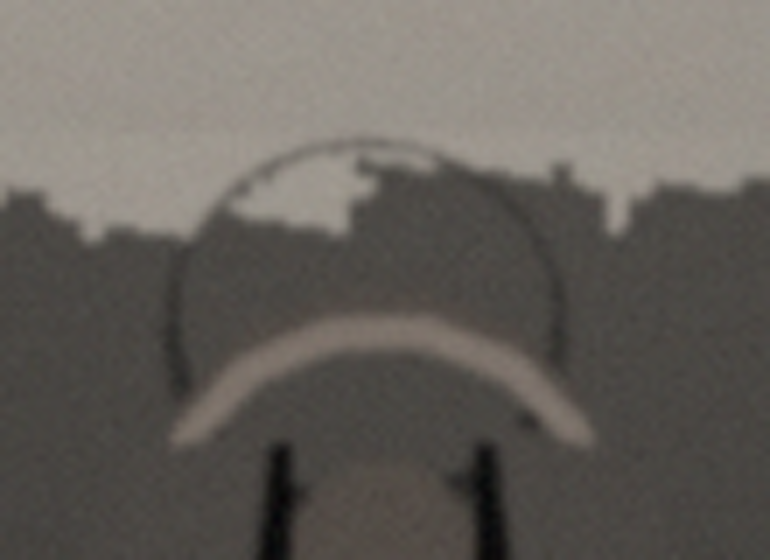

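The recess is centred at column 282.4 with its top at row 200, which puts the socket near (0.5637,-0.0541). Descending to just above the rim.

```bash
python3 - <<'E'
from h import *
plan([.5642,-.0537,.038],.166)
E
```

```text
pos [ 0.5642 -0.0549  0.0794] rot [-3.1403e+00  9.0000e-04  1.6460e-01] F [0.81 0.02 0.27] t 10.3 w 0.0134
delta [ 0.0002 -0.0012  0.0414] dist 0.0414 turn [-0.0013  0.0009 -0.0014]
```

Request:
move_arm --increments '[{"delta_pos": [0,-0.001,0.012],"turn": [0,0,-0.001],"jaw": 1},{"delta_pos": [0,-0.001,0.026],"turn": [0,0,-0.001],"jaw": 1},{"delta_pos": [0,-0.001,0.036],"turn": [0,0,-0.001],"jaw": 1},{"delta_pos": [0,-0.001,0.041],"turn": [0,0,-0.001],"jaw": 1},{"delta_pos": [0,-0.001,0.041],"turn": [0,0,-0.001],"jaw": 1}]'

```text
time: 10.8
tool_pos: [0.5629, -0.0537, 0.0367]
ee_rot: [-3.139, 0.004, 0.166]
wrist_force: [0.4, -0.1, -0.1]
width: 0.0133
```

```bash
python3 - <<'E'
from h import *
im=snapshot('wrist')
p=camera_params('wrist');o=get_obs();im=snapshot('wrist')
v=im[200:290,230:340];save(cv2.resize(v,None,fx=6.5,fy=6.5,interpolation=cv2.INTER_CUBIC),'w10c')
plan([.5642,-.0537,.038],.166)
im=snapshot('side');save(cv2.resize(im[170:250,230:330],None,fx=7,fy=7,interpolation=cv2.INTER_CUBIC),'s10')
a=np.linspace(0,2*np.pi,60)
q=proj('wrist',[np.array([.5637,-.0541,.017])+.019*np.array([np.cos(t),np.sin(t),0]) for t in a],p); print('recess', q[:,1].min(),q[:,0].min(),q[:,0].max())
q=proj('wrist',[np.array(o['tool_pos'])+[.018*np.cos(t),.018*np.sin(t),-.0041] for t in a],p); print('foot', q[:,1].min(),q[:,0].min(),q[:,0].max())
E
```

```text
pos [ 0.5641 -0.0539  0.0383] rot [-3.1403e+00  9.0000e-04  1.6570e-01] F [ 0.27 -0.41 -0.72] t 10.9 w 0.0133
delta [ 0.0001 -0.0001  0.0003] dist 0.0004 turn [-0.0013  0.0009 -0.0003]
recess 214.00140635047563 251.24258921468117 317.50443830886
foot 223.43565995045972 249.7697840198148 317.7445950533368
```

View pics/w10c.png

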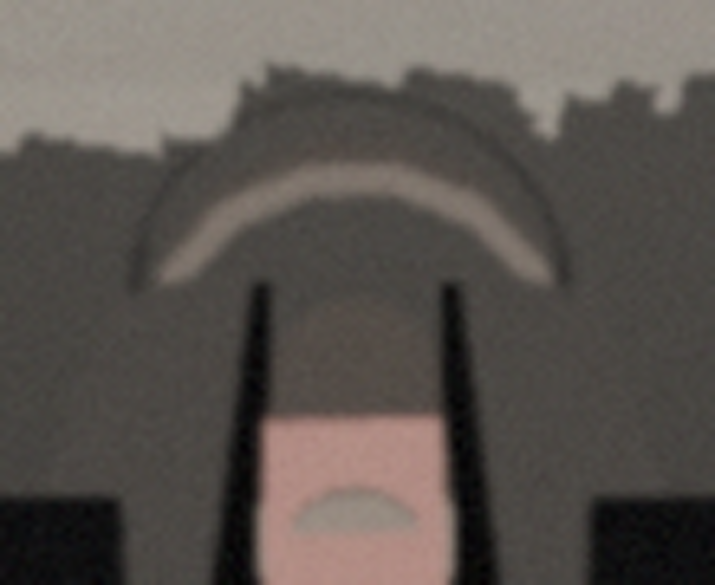

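View pics/s10.png

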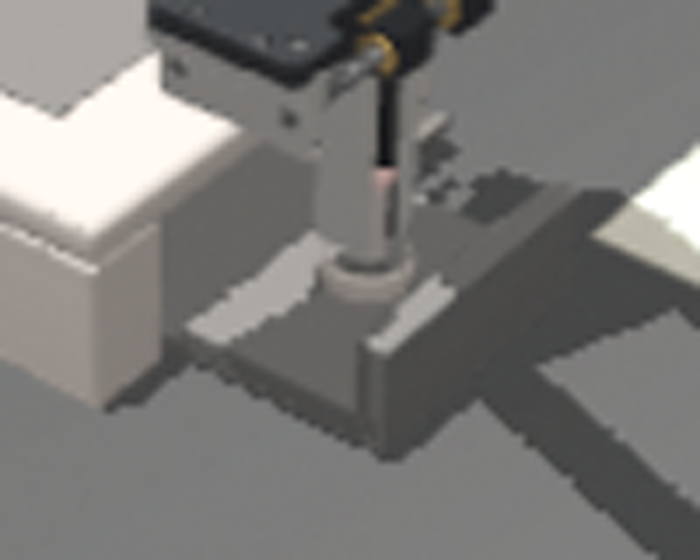

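Recess and foot are concentric to within about 0.4 mm: recess mid-column 350/6.5, foot 355/6.5, and the arc tops match the prediction. Lowering in.

Request:
move_arm --increments '[{"delta_pos": [0,0,0.003],"turn": [0,0,0],"jaw": 1},{"delta_pos": [0,0,0.006],"turn": [0,0,0],"jaw": 1},{"delta_pos": [0,0,0.008],"turn": [0,0,0],"jaw": 1},{"delta_pos": [0,0,0.008],"turn": [0,0,0],"jaw": 1}]'

```text
time: 11.35
tool_pos: [0.5641, -0.0538, 0.0303]
ee_rot: [-3.14, 0.001, 0.166]
wrist_force: [-0.4, -0.7, -0.3]
width: 0.0137
```

Request:
move_arm --increments '[{"delta_pos": [0,0,0.0015],"turn": [0,0,0],"jaw": 1},{"delta_pos": [0,0,0.003],"turn": [0,0,0],"jaw": 1},{"delta_pos": [0,0,0.0045],"turn": [0,0,0],"jaw": 1},{"delta_pos": [0,0,0.0045],"turn": [0,0,0],"jaw": 1}]'

```text
time: 11.75
tool_pos: [0.5638, -0.0538, 0.0255]
ee_rot: [-3.14, 0.001, 0.166]
wrist_force: [-0.1, 0.1, -0.2]
width: 0.0138
```

Request:
move_arm --increments '[{"delta_pos": [0,0,0.0005],"turn": [0,0,0],"jaw": 1},{"delta_pos": [0,0,0.0005],"turn": [0,0,0],"jaw": 0.6},{"delta_pos": [0,0,0.0005],"turn": [0,0,0],"jaw": 0.5},{"delta_pos": [0,0,0.0005],"turn": [0,0,0],"jaw": 0.4},{"delta_pos": [0,0,0.0005],"turn": [0,0,0],"jaw": 0.4}]'

```text
time: 12.25
tool_pos: [0.5639, -0.0538, 0.0251]
ee_rot: [-3.14, 0.001, 0.166]
wrist_force: [0.5, -0.1, 0.4]
width: 0.0282
```

```bash
python3 - <<'E'
from h import *
im=snapshot('wrist')
v=im[200:320,210:360];save(cv2.resize(v,None,fx=5,fy=5,interpolation=cv2.INTER_CUBIC),'w11c')
plan([.5642,-.0537,.11],.166)
im=snapshot('side');save(cv2.resize(im[170:250,230:330],None,fx=7,fy=7,interpolation=cv2.INTER_CUBIC),'s11')
E
```

```text
pos [ 0.5639 -0.0538  0.0251] rot [-3.1402e+00  1.3000e-03  1.6580e-01] F [-0.    0.22  0.21] t 12.3 w 0.0281
delta [ 0.0002 -0.0001 -0.0849] dist 0.0849 turn [-0.0014  0.0013 -0.0002]
```

View pics/w11c.png

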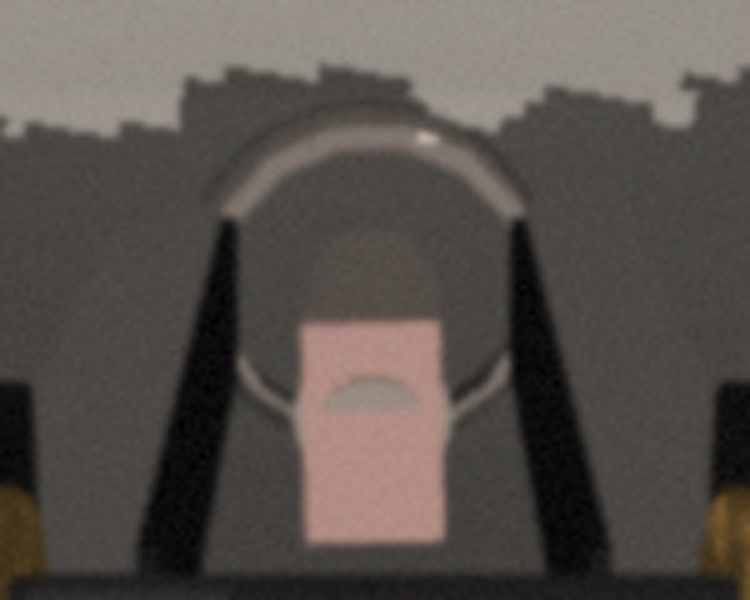

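View pics/s11.png

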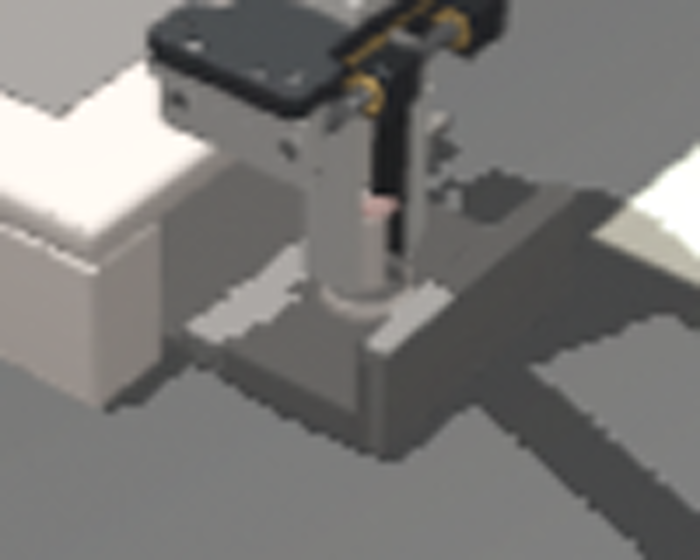

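The stand is seated in the recess and the fingers are clear of the post. Opening wider, then lifting away and back.

Request:
move_arm --increments '[{"delta_pos": [0,0,0],"turn": [0,0,0],"jaw": 0.1},{"delta_pos": [0,0,0],"turn": [0,0,0],"jaw": 0.1},{"delta_pos": [0,0,-0.01],"turn": [0,0,0],"jaw": 0.1},{"delta_pos": [0,0,-0.04],"turn": [0,0,0],"jaw": 0.1},{"delta_pos": [0,0,-0.08],"turn": [0,0,0],"jaw": 0.1}]'

```text
time: 12.85
tool_pos: [0.5623, -0.0536, 0.1042]
ee_rot: [-3.138, 0.006, 0.166]
wrist_force: [0.9, -0.2, -0.1]
width: 0.0424
```

Request:
move_arm --increments '[{"delta_pos": [-0.03,0,-0.02],"turn": [0,0,0],"jaw": 0.1},{"delta_pos": [-0.07,0,-0.05],"turn": [0,0,0],"jaw": 1},{"delta_pos": [-0.085,0,-0.08],"turn": [0,0,0],"jaw": 1},{"delta_pos": [-0.085,0,-0.08],"turn": [0,0,0],"jaw": 1}]'

```text
time: 13.25
tool_pos: [0.4802, -0.0687, 0.1912]
ee_rot: [3.14, -0.004, 0.165]
wrist_force: [1.1, 0.5, 0.7]
width: 0.0217
```

```bash
python3 - <<'E'
from h import *
p=camera_params('wrist');o=get_obs();im=snapshot('wrist');save(im,'w12');save(cv2.resize(im[60:220,180:380],None,fx=3.9,fy=3.9,interpolation=cv2.INTER_CUBIC),'w12c')
import pickle;pickle.dump(p,open('w12.pkl','wb'))
plan([.489,-.067,.035],.166)
im=snapshot('side');save(cv2.resize(im[170:250,230:330],None,fx=7,fy=7,interpolation=cv2.INTER_CUBIC),'s12')
E
```

```text
pos [ 0.4801 -0.0683  0.1884] rot [-3.1414e+00 -1.0000e-03  1.6500e-01] F [ 0.15  1.16 -0.29] t 13.3 w 0.0179
delta [0.0088 0.0002 0.1534] dist 0.1537 turn [-0.0002 -0.001  -0.001 ]
```

View pics/w12c.png

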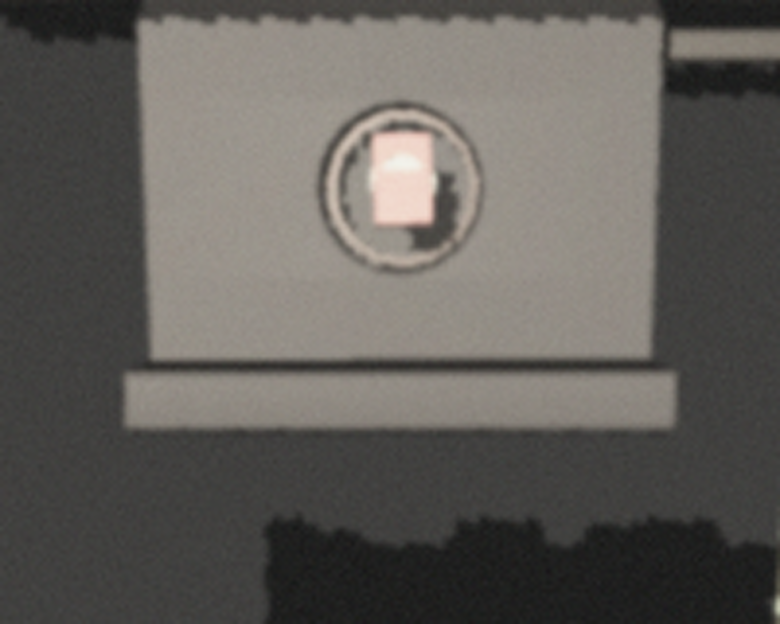

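View pics/s12.png

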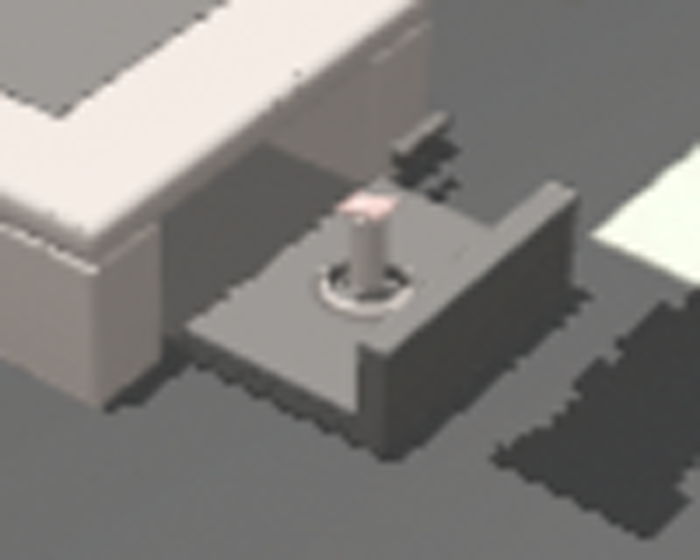

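The stand sits upright, with its foot concentric in the recess. Next I lower the shut fingers in front of the panel.

Request:
move_arm --increments '[{"delta_pos": [0,0,0.04],"turn": [0,0,0],"jaw": 1},{"delta_pos": [0,0,0.085],"turn": [0,0,0],"jaw": 1},{"delta_pos": [0,0,0.125],"turn": [0,0,0],"jaw": 1},{"delta_pos": [0.002,0,0.155],"turn": [0,0,0],"jaw": 1},{"delta_pos": [0.004,0,0.156],"turn": [0,0,0],"jaw": 1}]'

```text
time: 13.85
tool_pos: [0.478, -0.0654, 0.0232]
ee_rot: [-3.134, 0.016, 0.166]
wrist_force: [-0.4, 0.2, 0.0]
width: 0.0001
```

Request:
move_arm --increments '[{"delta_pos": [0,0,0],"turn": [0,0,0],"jaw": 1},{"delta_pos": [0,0,0],"turn": [0,0,0],"jaw": 1}]'

```text
time: 14.05
tool_pos: [0.4783, -0.0653, 0.0234]
ee_rot: [-3.133, 0.016, 0.166]
wrist_force: [0.5, -0.0, 0.3]
width: 0.0006
```

```bash
python3 - <<'E'
from h import *
plan([.503,-.0645,.032],.166)
print(get_obs()['wrist_torque'])
E
```

```text
pos [ 0.4783 -0.0653  0.0234] rot [-3.1334  0.0165  0.1661] F [ 0.49 -0.    0.34] t 14.05 w 0.0006
delta [ 0.0244  0.0032 -0.009 ] dist 0.0262 turn [-0.0082  0.0165  0.0001]
[1.74686397e-02 5.92355459e-02 5.13471217e-05]
```

Request:
move_arm --increments '[{"delta_pos": [0.005,0.002,-0.008],"turn": [-0.008,0.016,0],"jaw": 1},{"delta_pos": [0.015,0.003,-0.009],"turn": [-0.008,0.016,0],"jaw": 1},{"delta_pos": [0.02,0.003,-0.009],"turn": [-0.008,0.016,0],"jaw": 1},{"delta_pos": [0.02,0.003,-0.009],"turn": [-0.008,0.016,0],"jaw": 1}]'

```text
time: 14.45
tool_pos: [0.4999, -0.0652, 0.0331]
ee_rot: [3.141, -0.001, 0.166]
wrist_force: [-0.8, 0.4, 0.7]
width: 0.0002
```

```bash
python3 - <<'E'
from h import *
plan([.503,-.0645,.032],.166)
im=snapshot('side');save(cv2.resize(im[170:260,230:350],None,fx=6,fy=6,interpolation=cv2.INTER_CUBIC),'s13')
E
```

```text
pos [ 0.4999 -0.0652  0.0331] rot [ 3.1408e+00 -1.0000e-03  1.6630e-01] F [-0.84  0.36  0.69] t 14.45 w 0.0002
delta [ 0.0032 -0.0002  0.0011] dist 0.0034 turn [ 0.0008 -0.001   0.0003]
```

View pics/s13.png

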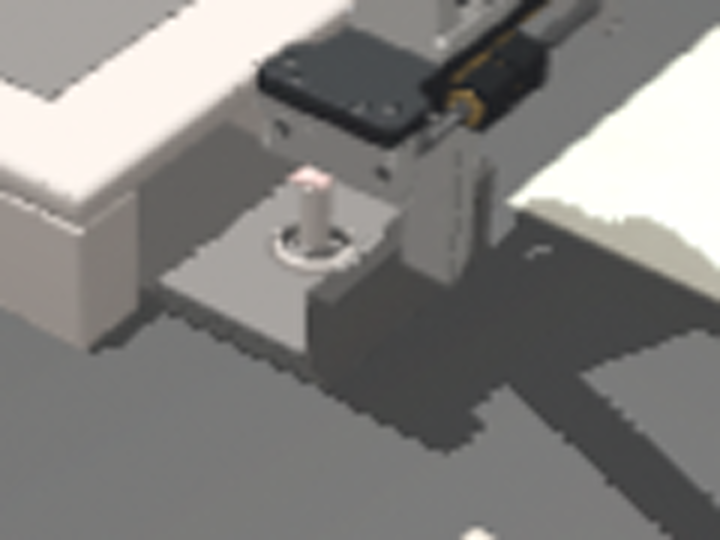

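The fingers are just in front of the panel. Pushing gently.

Request:
move_arm --increments '[{"delta_pos": [0.002,0,0],"turn": [0,0,0],"jaw": 1},{"delta_pos": [0.004,0,0],"turn": [0,0,0],"jaw": 1},{"delta_pos": [0.006,0,0],"turn": [0,0,0],"jaw": 1},{"delta_pos": [0.008,0,0],"turn": [0,0,0],"jaw": 1},{"delta_pos": [0.011,0,0],"turn": [0,0,0],"jaw": 1}]'

```text
time: 15.0
tool_pos: [0.5098, -0.0631, 0.0323]
ee_rot: [-3.141, 0.001, 0.166]
wrist_force: [-2.1, 0.0, 0.8]
width: 0.0008
```

Request:
move_arm --increments '[{"delta_pos": [0.004,0,0],"turn": [0,0,0],"jaw": 1},{"delta_pos": [0.008,0,0],"turn": [0,0,0],"jaw": 1},{"delta_pos": [0.012,0,0],"turn": [0,0,0],"jaw": 1},{"delta_pos": [0.016,0,0],"turn": [0,0,0],"jaw": 1},{"delta_pos": [0.02,0,0],"turn": [0,0,0],"jaw": 1}]'

```text
time: 15.5
tool_pos: [0.5298, -0.0598, 0.0323]
ee_rot: [-3.141, 0.001, 0.166]
wrist_force: [-3.5, -0.1, 2.5]
width: 0.0006
```

```bash
python3 - <<'E'
from h import *
plan([.585,-.0505,.032],.166)
im=snapshot('side');save(cv2.resize(im[170:260,230:350],None,fx=6,fy=6,interpolation=cv2.INTER_CUBIC),'s14')
E
```

```text
pos [ 0.5298 -0.0598  0.0323] rot [-3.1414e+00  1.2000e-03  1.6630e-01] F [-3.48 -0.11  2.53] t 15.5 w 0.0006
delta [ 0.056  -0.      0.0002] dist 0.056 turn [-0.0002  0.0012  0.0003]
```

View pics/s14.png

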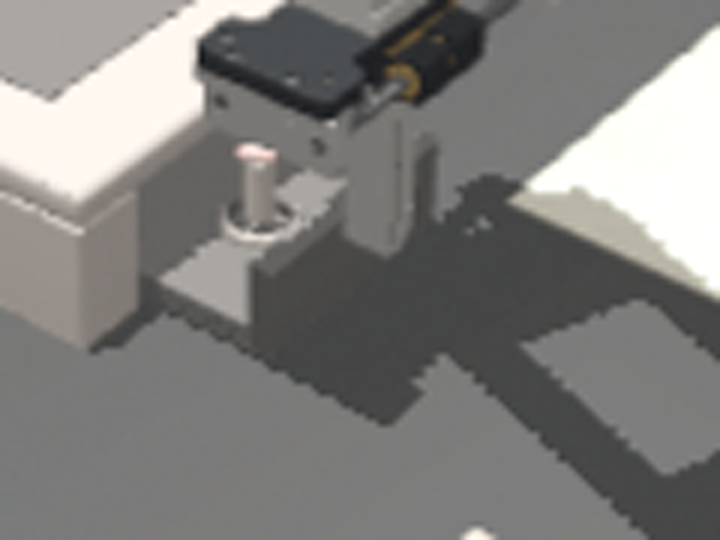

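The tray and stand are moving in smoothly. Continuing.

Request:
move_arm --increments '[{"delta_pos": [0.004,0,0],"turn": [0,0,0],"jaw": 1},{"delta_pos": [0.008,0,0],"turn": [0,0,0],"jaw": 1},{"delta_pos": [0.012,0,0],"turn": [0,0,0],"jaw": 1},{"delta_pos": [0.016,0,0],"turn": [0,0,0],"jaw": 1},{"delta_pos": [0.02,0,0],"turn": [0,0,0],"jaw": 1}]'

```text
time: 16.05
tool_pos: [0.5503, -0.0564, 0.0322]
ee_rot: [-3.141, 0.001, 0.166]
wrist_force: [-4.7, -1.1, 2.7]
width: 0.0006
```

Request:
move_arm --increments '[{"delta_pos": [0.004,0,0],"turn": [0,0,0],"jaw": 1},{"delta_pos": [0.008,0,0],"turn": [0,0,0],"jaw": 1},{"delta_pos": [0.012,0,0],"turn": [0,0,0],"jaw": 1},{"delta_pos": [0.016,0,0],"turn": [0,0,0],"jaw": 1},{"delta_pos": [0.02,0,0],"turn": [0,0,0],"jaw": 1}]'

```text
time: 16.55
tool_pos: [0.57, -0.053, 0.0322]
ee_rot: [-3.141, 0.002, 0.166]
wrist_force: [-6.2, -0.5, 3.3]
width: 0.0002
```

Request:
move_arm --increments '[{"delta_pos": [0.003,0,0],"turn": [0,0,0],"jaw": 1},{"delta_pos": [0.006,0,0],"turn": [0,0,0],"jaw": 1},{"delta_pos": [0.009,0,0],"turn": [0,0,0],"jaw": 1},{"delta_pos": [0.011,0,0],"turn": [0,0,0],"jaw": 1}]'

```text
time: 16.95
tool_pos: [0.5794, -0.0514, 0.0323]
ee_rot: [-3.141, 0.006, 0.166]
wrist_force: [-10.2, -1.4, 5.9]
width: 0.0006
```

```bash
python3 - <<'E'
from h import *
plan([.587,-.0505,.032],.166)
print(get_obs()['wrist_torque'])
im=snapshot('side');save(cv2.resize(im[170:260,230:350],None,fx=6,fy=6,interpolation=cv2.INTER_CUBIC),'s15')
E
```

```text
pos [ 0.5794 -0.0514  0.0323] rot [-3.1411  0.0056  0.1664] F [-10.23  -1.39   5.92] t 16.95 w 0.0006
delta [0.0076 0.0003 0.0002] dist 0.0076 turn [-0.0005  0.0056  0.0004]
[-0.19768778  1.65379254  0.01247529]
```

View pics/s15.png

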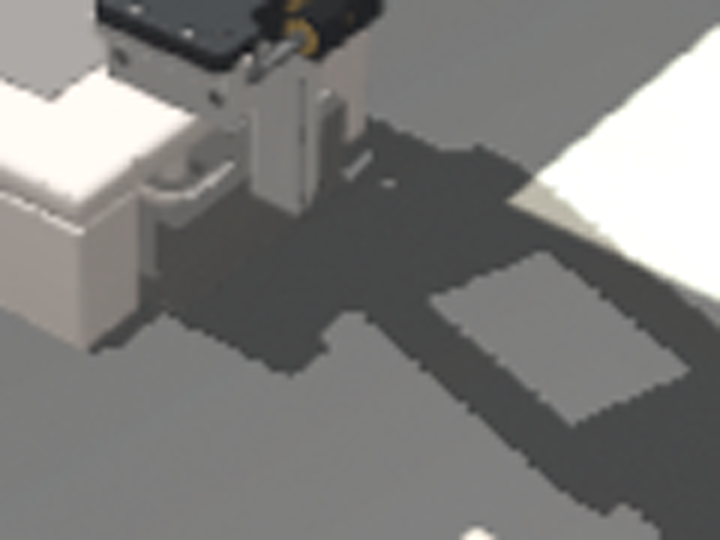

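The force is up to 10 N, about 8 mm earlier than I expected. Before going further I'll look closer at where the panel is.

```bash
python3 - <<'E'
from h import *
plan([.587,-.0505,.032],.166)
im=snapshot('side');v=im[165:230,225:300]
v=np.clip(((v/255.)**.6)*300,0,255).astype(np.uint8)
save(cv2.resize(v,None,fx=9,fy=9,interpolation=cv2.INTER_CUBIC),'s16')
save(snapshot('wrist'),'w16')
L=np.array([.6945,-.0325]);a=.166
def W(x,y,z): return [L[0]+x*np.cos(a)-y*np.sin(a),L[1]+x*np.sin(a)+y*np.cos(a),z]
for out in(0,.005,.01):
    q=proj('side',[W(-.104-out,.062,.052),W(-.104-out,.062,.003),W(-.09,.062,.052),W(-.09,.065,.066),W(-.09,.105,.085)]);print(out,((q-[225,165])*9).round(0).tolist())
E
```

```text
pos [ 0.5797 -0.0514  0.0323] rot [-3.1411  0.0051  0.1664] F [-8.04 -1.61  4.8 ] t 17.0 w 0.0005
delta [0.0073 0.0003 0.0002] dist 0.0073 turn [-0.0005  0.0051  0.0004]
0 [[304.0, 377.0], [304.0, 510.0], [266.0, 358.0], [259.0, 324.0], [166.0, 338.0]]
0.005 [[318.0, 384.0], [318.0, 517.0], [266.0, 358.0], [259.0, 324.0], [166.0, 338.0]]
0.01 [[331.0, 390.0], [331.0, 523.0], [266.0, 358.0], [259.0, 324.0], [166.0, 338.0]]
```

View pics/s16.png

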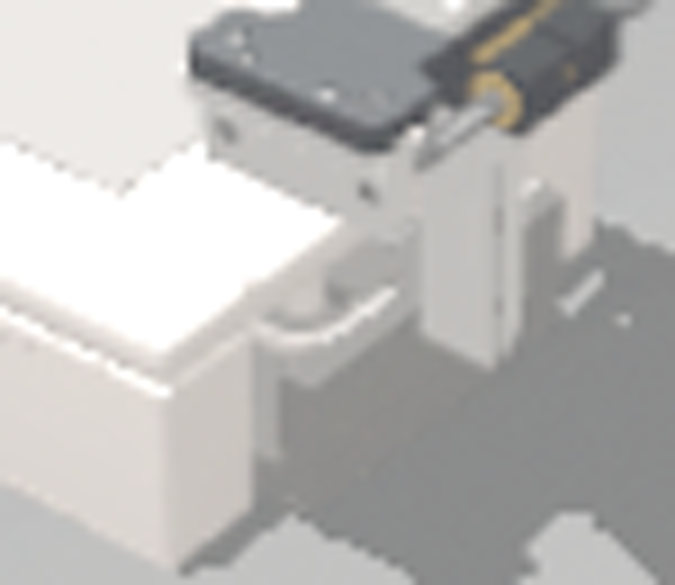

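View pics/w16.png

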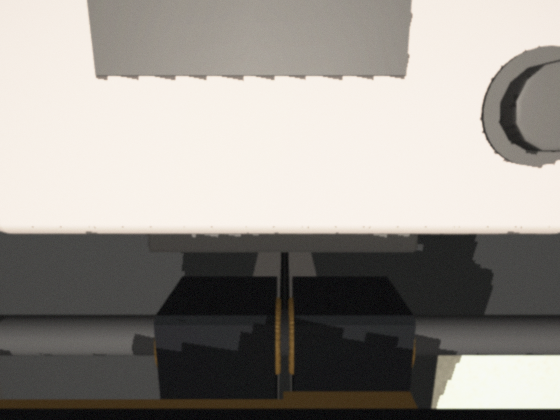

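```bash
python3 - <<'E'
from h import *
o=get_obs();T=np.array(o['tool_pos']);print(T)
u=np.array([np.cos(.166),np.sin(.166),0])
a=atz('wrist',(285,251),.052);b=atz('wrist',(285,233),.082);b2=atz('wrist',(285,233),.085)
print('panel outer',a,(a-T)@u,'roof edge',b,b2,(b-a)@u,(b2-a)@u)
E
```

```text
[ 0.57973627 -0.05139779  0.03224913]
panel outer [ 0.59104962 -0.05012853  0.052     ] 0.011367560472956088 roof edge [ 0.60838535 -0.04714063  0.082     ] [ 0.60926905 -0.04698433  0.085     ] 0.01759114191454106 0.018488522924776162
```

```bash
python3 - <<'E'
from h import *
import pickle;p=pickle.load(open('w3.pkl','rb'))
u=np.array([np.cos(.166),np.sin(.166),0])
im=cv2.imread('pics/wrist3.png');print(im[176:204,195].mean(1).round())
im2=cv2.imread('pics/w16.png');print(im2[222:262,240].mean(1).round())
for r in (193.5,194.5): 
  a=atz('wrist',(195,r),.052,p);b=atz('wrist',(195,184),.085,p);print(a@u,b@u,(b-a)@u)
for r in (250.5,251.5): 
  a=atz('wrist',(240,r),.052);b=atz('wrist',(240,233),.085);print(a@u,b@u,(b-a)@u)
E
```

```text
[241. 242. 241. 238. 229. 216. 199. 161. 142. 145. 144. 138. 138. 135.
 137. 137. 135. 128. 109.  87.  75.  68.  71.  71.  70.  69.  71.  68.]
[242. 242. 241. 240. 237. 233. 228. 222. 217. 210. 198. 156. 127. 113.
  88.  70.  62.  66.  63.  66.  66.  65.  65.  65.  66.  65.  64.  63.
  62.  59.  44.  37.  38.  35.  36.  33.  35.  36.  36.  35.]
0.5784108410292822 0.59207750308748 0.013666662058197708
0.5774875650338257 0.59207750308748 0.014589938053654293
0.5748961340471939 0.5931392900974769 0.018243156050283
0.5744116531446165 0.5931392900974769 0.018727636952860362
```

The panel is still about 4 mm short of shut. Advancing in small steps and watching the force.

Request:
move_arm --increments '[{"delta_pos": [0.001,0,0],"turn": [0,0,0],"jaw": 1},{"delta_pos": [0.001,0,0],"turn": [0,0,0],"jaw": 1}]'

```text
time: 17.3
tool_pos: [0.5797, -0.0514, 0.0323]
ee_rot: [-3.141, 0.008, 0.166]
wrist_force: [-7.1, -1.3, 5.2]
width: 0.0005
```

Request:
move_arm --increments '[{"delta_pos": [0.001,0,0],"turn": [0,0,0],"jaw": 1},{"delta_pos": [0.002,0,0],"turn": [0,0,0],"jaw": 1}]'

```text
time: 17.5
tool_pos: [0.5801, -0.0513, 0.0323]
ee_rot: [-3.141, 0.012, 0.166]
wrist_force: [-10.2, -1.1, 6.6]
width: 0.0003
```

The TCP barely advances and the load is rising. I'll compare the panel edge directly with the initial, shut side picture.

```bash
python3 - <<'E'
from h import *
im=snapshot('side');save(im,'s17')
a=cv2.imread('pics/side0.png')
v=lambda i:cv2.resize(i[185:235,240:300],None,fx=6,fy=9.,interpolation=cv2.INTER_CUBIC)
b=im[:,:,::-1];b=np.clip(((b/255.)**.5)*255,0,255).astype(np.uint8)
a=np.clip(((a/255.)**.5)*255,0,255).astype(np.uint8)
cv2.imwrite('pics/cmp.png',np.hstack([v(a),v(b)]))
E
```

```text
(no output)
```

View pics/cmp.png

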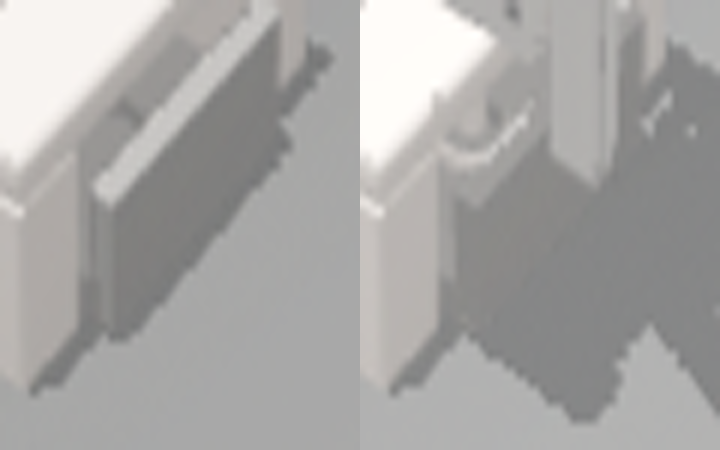

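The panel reads within a few millimetres of its shut position, so this looks like the latch region. Continuing in small steps.

Request:
move_arm --increments '[{"delta_pos": [0.001,0,0],"turn": [0,0,0],"jaw": 1},{"delta_pos": [0.002,0,0],"turn": [0,0,0],"jaw": 1},{"delta_pos": [0.0025,0,0],"turn": [0,0,0],"jaw": 1}]'

```text
time: 17.85
tool_pos: [0.5809, -0.0512, 0.0323]
ee_rot: [-3.141, 0.016, 0.166]
wrist_force: [-10.5, -1.3, 6.1]
width: 0.0003
```

```bash
python3 - <<'E'
from h import *
plan([.587,-.0505,.032],.166)
o=get_obs();print(o['wrist_torque'],np.linalg.norm(o['wrist_force']))
E
```

```text
pos [ 0.5809 -0.0512  0.0323] rot [-3.1406  0.0163  0.1662] F [-10.52  -1.31   6.09] t 17.85 w 0.0003
delta [0.0061 0.0003 0.0002] dist 0.0062 turn [-0.001   0.0163  0.0002]
[-0.28114047  1.83609895  0.01778798] 12.222846296210259
```

Request:
move_arm --increments '[{"delta_pos": [0.001,0,0],"turn": [0,0.008,0],"jaw": 1},{"delta_pos": [0.002,0,0],"turn": [0,0.012,0],"jaw": 1},{"delta_pos": [0.0025,0,0],"turn": [0,0.016,0],"jaw": 1}]'

```text
time: 18.15
tool_pos: [0.5815, -0.0511, 0.0322]
ee_rot: [-3.14, 0.005, 0.166]
wrist_force: [-9.9, -1.6, 6.0]
width: 0.0006
```

```bash
python3 - <<'E'
from h import *
plan([.587,-.0505,.032],.166)
o=get_obs();print(o['wrist_torque'],np.linalg.norm(o['wrist_force']))
E
```

```text
pos [ 0.5815 -0.0511  0.0322] rot [-3.1403  0.0051  0.1662] F [-9.87 -1.6   6.  ] t 18.15 w 0.0006
delta [0.0055 0.0004 0.0002] dist 0.0055 turn [-0.0012  0.0051  0.0002]
[-0.27761636  1.80300644  0.02907843] 11.663066067861683
```

Request:
move_arm --increments '[{"delta_pos": [0.0015,0,0],"turn": [0,0.004,0],"jaw": 1},{"delta_pos": [0.003,0,0],"turn": [0,0.006,0],"jaw": 1},{"delta_pos": [0.004,0,0],"turn": [0,0.008,0],"jaw": 1}]'

```text
time: 18.45
tool_pos: [0.5832, -0.0507, 0.0322]
ee_rot: [-3.14, 0.003, 0.166]
wrist_force: [-11.2, -1.7, 7.1]
width: 0.0003
```

Request:
move_arm --increments '[{"delta_pos": [0.0015,0,0],"turn": [0,0.004,0],"jaw": 1},{"delta_pos": [0.003,0,0],"turn": [0,0.006,0],"jaw": 1},{"delta_pos": [0.0035,0,0],"turn": [0,0.008,0],"jaw": 1}]'

```text
time: 18.75
tool_pos: [0.5859, -0.0503, 0.0321]
ee_rot: [-3.14, -0.003, 0.166]
wrist_force: [-7.8, -1.4, 4.1]
width: -0.0001
```

The force dropped while the tray moved, which may be the click. One small further nudge to check.

Request:
move_arm --increments '[{"delta_pos": [0.001,0,0],"turn": [0,0,0],"jaw": 1},{"delta_pos": [0.002,0,0],"turn": [0,0,0],"jaw": 1}]'

```text
time: 18.95
tool_pos: [0.587, -0.0501, 0.0321]
ee_rot: [-3.14, -0.001, 0.166]
wrist_force: [-7.8, -1.0, 4.5]
width: 0.0004
```

```bash
python3 - <<'E'
from h import *
plan([.587,-.0505,.032],.166)
save(snapshot('wrist'),'w18')
E
```

```text
pos [ 0.587  -0.0501  0.0321] rot [-3.1397e+00 -8.0000e-04  1.6590e-01] F [-7.77 -1.03  4.54] t 18.95 w 0.0004
delta [-0.0001  0.0004  0.0001] dist 0.0004 turn [-0.0019 -0.0008 -0.0001]
```

View pics/w18.png

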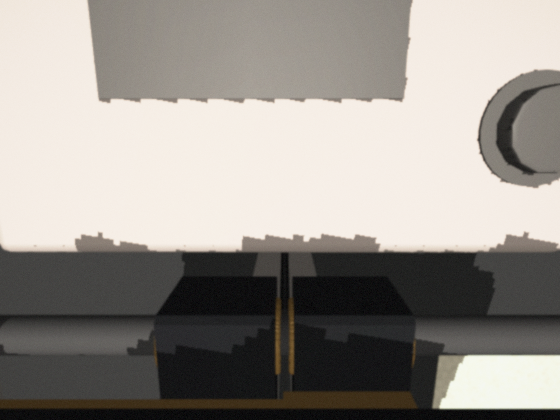

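Request:
move_arm --increments '[{"delta_pos": [0.0015,0,0],"turn": [0,0,0],"jaw": 1},{"delta_pos": [0.0025,0,0],"turn": [0,0,0],"jaw": 1}]'

```text
time: 19.2
tool_pos: [0.5888, -0.0498, 0.0322]
ee_rot: [-3.14, 0.001, 0.166]
wrist_force: [-7.4, -1.5, 5.3]
width: 0.0004
```

Request:
move_arm --increments '[{"delta_pos": [0.0015,0,0],"turn": [0,0,0],"jaw": 1},{"delta_pos": [0.0025,0,0],"turn": [0,0,0],"jaw": 1}]'

```text
time: 19.4
tool_pos: [0.5904, -0.0496, 0.0322]
ee_rot: [-3.139, 0.004, 0.166]
wrist_force: [-7.1, 0.0, 5.5]
width: 0.0007
```

Request:
move_arm --increments '[{"delta_pos": [0.0015,0,0],"turn": [0,0.002,0],"jaw": 1},{"delta_pos": [0.0025,0,0],"turn": [0,0.004,0],"jaw": 1}]'

```text
time: 19.6
tool_pos: [0.5918, -0.0493, 0.0322]
ee_rot: [-3.139, 0.003, 0.166]
wrist_force: [-7.2, -0.9, 4.4]
width: 0.0004
```

Request:
move_arm --increments '[{"delta_pos": [0.0015,0,0],"turn": [0,0.002,0],"jaw": 1},{"delta_pos": [0.0025,0,0],"turn": [0,0.004,0],"jaw": 1}]'

```text
time: 19.8
tool_pos: [0.5937, -0.049, 0.0322]
ee_rot: [-3.139, 0.001, 0.166]
wrist_force: [-6.3, -0.2, 3.8]
width: 0.0005
```

Request:
move_arm --increments '[{"delta_pos": [0.001,0,0],"turn": [0,0,0],"jaw": 1},{"delta_pos": [0.002,0,0],"turn": [0,0,0],"jaw": 1}]'

```text
time: 20.0
tool_pos: [0.5939, -0.0489, 0.0322]
ee_rot: [-3.139, 0.006, 0.166]
wrist_force: [-11.2, -1.6, 7.0]
width: 0.0006
```

```bash
python3 - <<'E'
from h import *
plan([.587,-.0505,.032],.166)
im=snapshot('side');v=im[165:230,225:300]
v=np.clip(((v/255.)**.5)*255,0,255).astype(np.uint8)
save(cv2.resize(v,None,fx=9,fy=9,interpolation=cv2.INTER_CUBIC),'s19')
E
```

```text
pos [ 0.5939 -0.0489  0.0322] rot [-3.1389  0.0055  0.1658] F [-11.22  -1.55   7.03] t 20.0 w 0.0006
delta [-0.0071  0.0004  0.0002] dist 0.0071 turn [-0.0026  0.0055 -0.0002]
```

View pics/s19.png

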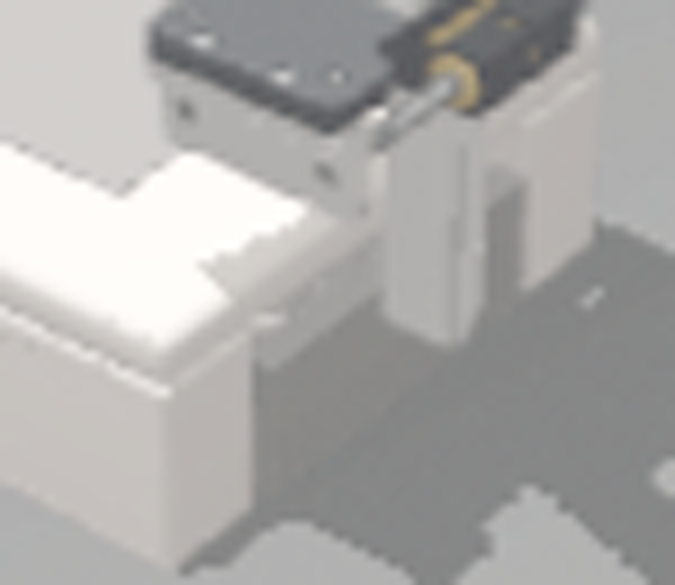

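The motion has stopped abruptly, with force jumping from 6 to 11 N, so this is the hard stop. Backing off slowly to see whether the tray stays shut.

Request:
move_arm --increments '[{"delta_pos": [-0.002,0,0],"turn": [0,0,0],"jaw": 1},{"delta_pos": [-0.004,0,0],"turn": [0,0,0],"jaw": 1},{"delta_pos": [-0.006,0,0],"turn": [0,0,0],"jaw": 1}]'

```text
time: 20.35
tool_pos: [0.5883, -0.0499, 0.0322]
ee_rot: [-3.139, 0.005, 0.166]
wrist_force: [-3.7, -0.5, 2.3]
width: 0.0006
```

Request:
move_arm --increments '[{"delta_pos": [-0.003,0,0],"turn": [0,0,0],"jaw": 1},{"delta_pos": [-0.006,0,0],"turn": [0,0,0],"jaw": 1},{"delta_pos": [-0.009,0,0],"turn": [0,0,0],"jaw": 1}]'

```text
time: 20.65
tool_pos: [0.5805, -0.0512, 0.0324]
ee_rot: [-3.139, 0.002, 0.166]
wrist_force: [-0.9, 0.1, -0.0]
width: 0.0008
```

Request:
move_arm --increments '[{"delta_pos": [-0.003,0,0],"turn": [0,0,0],"jaw": 1},{"delta_pos": [-0.006,0,0],"turn": [0,0,0],"jaw": 1},{"delta_pos": [-0.009,0,0],"turn": [0,0,0],"jaw": 1},{"delta_pos": [-0.009,0,0],"turn": [0,0,0],"jaw": 1}]'

```text
time: 21.05
tool_pos: [0.5714, -0.0527, 0.0325]
ee_rot: [-3.139, 0.001, 0.166]
wrist_force: [-0.1, -0.1, -0.6]
width: 0.0006
```

```bash
python3 - <<'E'
from h import *
plan([.587,-.0505,.032],.166)
im=snapshot('side');v=im[165:230,225:300]
v=np.clip(((v/255.)**.5)*255,0,255).astype(np.uint8)
save(cv2.resize(v,None,fx=9,fy=9,interpolation=cv2.INTER_CUBIC),'s20')
save(snapshot('wrist'),'w20')
E
```

```text
pos [ 0.5714 -0.0527  0.0325] rot [-3.1391e+00  1.5000e-03  1.6570e-01] F [-0.12 -0.1  -0.59] t 21.05 w 0.0006
delta [0.0158 0.0004 0.0005] dist 0.0158 turn [-0.0024  0.0015 -0.0003]
```

View pics/s20.png

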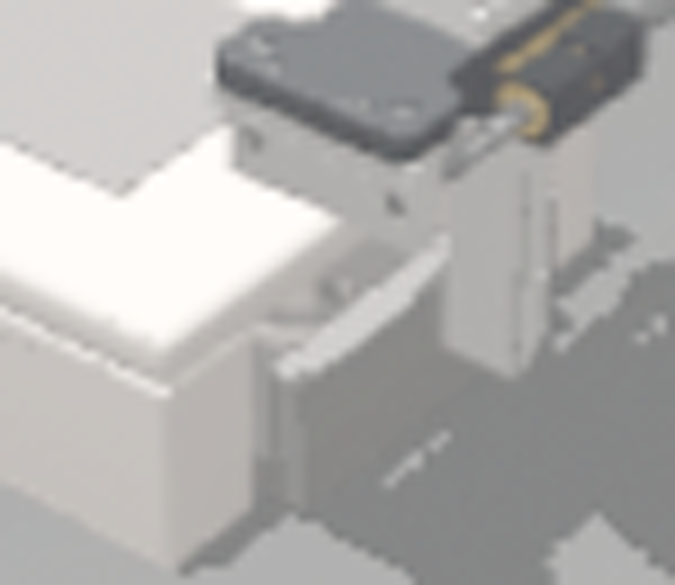

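View pics/w20.png

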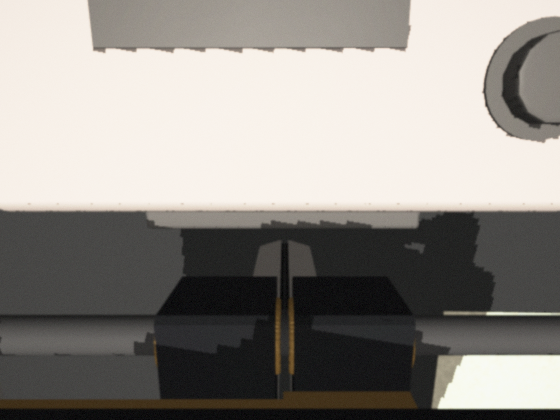

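The contact force is zero and the panel's outer edge is at x≈302, against a predicted 304 for shut, so the tray has latched. Withdrawing.

Request:
move_arm --increments '[{"delta_pos": [-0.025,0,0],"turn": [0,0,0],"jaw": 1},{"delta_pos": [-0.06,0,-0.01],"turn": [0,0,0],"jaw": 1},{"delta_pos": [-0.095,0,-0.05],"turn": [0,0,0],"jaw": 1},{"delta_pos": [-0.13,0,-0.09],"turn": [0,0,0],"jaw": 1},{"delta_pos": [-0.13,0,-0.12],"turn": [0,0,0],"jaw": 1}]'

```text
time: 21.65
tool_pos: [0.4409, -0.0745, 0.154]
ee_rot: [-3.139, 0.002, 0.165]
wrist_force: [1.3, -0.4, -0.7]
width: 0.0007
```

Request:
move_arm --increments '[{"delta_pos": [0,0,0],"turn": [0,0,0],"jaw": 1},{"delta_pos": [0,0,0],"turn": [0,0,0],"jaw": 1},{"delta_pos": [0,0,0],"turn": [0,0,0],"jaw": 1}]'

```text
time: 21.95
tool_pos: [0.4404, -0.0743, 0.1526]
ee_rot: [-3.138, 0.004, 0.165]
wrist_force: [0.1, -0.6, 0.1]
width: 0.0005
```

```bash
python3 - <<'E'
from h import *
plan([.587,-.0505,.032],.166)
im=snapshot('side');save(cv2.resize(im[110:260,170:420],None,fx=3,fy=3,interpolation=cv2.INTER_CUBIC),'s21')
a=cv2.imread('pics/side0.png')[:,:,::-1];v=lambda i:np.clip((cv2.resize(i[185:235,240:300],None,fx=6,fy=9,interpolation=cv2.INTER_CUBIC)/255.)**.5*255,0,255)
save(np.hstack([v(a),v(im)]).astype(np.uint8),'cmp2')
E
```

```text
pos [ 0.4404 -0.0743  0.1526] rot [-3.1382  0.0042  0.1648] F [ 0.05 -0.65  0.08] t 21.95 w 0.0005
delta [0.149 0.001 0.12 ] dist 0.1913 turn [-0.0034  0.0042 -0.0013]
```

View pics/s21.png

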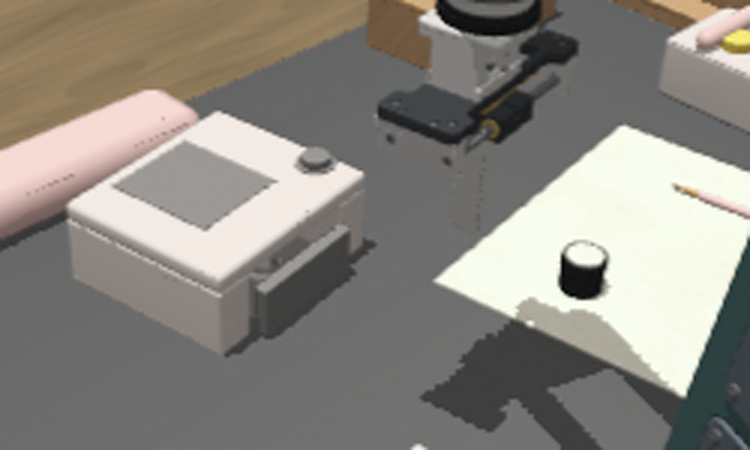

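View pics/cmp2.png

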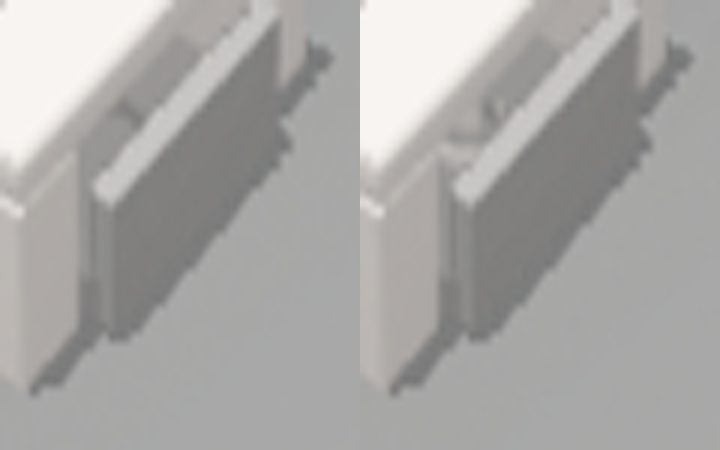

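The panel sits exactly as in the initial shut picture. A small light shape shows in the gap, so I'll check whether it's where a seated stand should appear.

```bash
python3 - <<'E'
from h import *
im=snapshot('side');save(im,'s22')
s=np.array([.511,-.0632,0])+.0838*np.array([1,.167,0])+.054*np.array([.986,.165,0]); s[2]=.009
print(s)
a=np.linspace(0,2*np.pi,40)
ring=np.array([s+[.018*np.cos(t),.018*np.sin(t),.012] for t in a]);post=np.array([s+[.007*np.cos(t),.007*np.sin(t),z] for z in(.012,.044,.05) for t in a])
g=cv2.resize(im[180:230,235:300],None,fx=11,fy=11,interpolation=cv2.INTER_CUBIC)
g=np.clip((g/255.)**.5*255,0,255).astype(np.uint8);h=g.copy()
for P,c in((ring,(255,0,0)),(post,(0,160,0))):
    for q in proj('side',P): cv2.circle(h,tuple(int(v) for v in ((q+.5-[235,180])*11)),1,c,-1)
save(g[:,:],'s22c');save(h,'s22d')
E
```

```text
[ 0.648044  -0.0402954  0.009    ]
```

View pics/s22c.png

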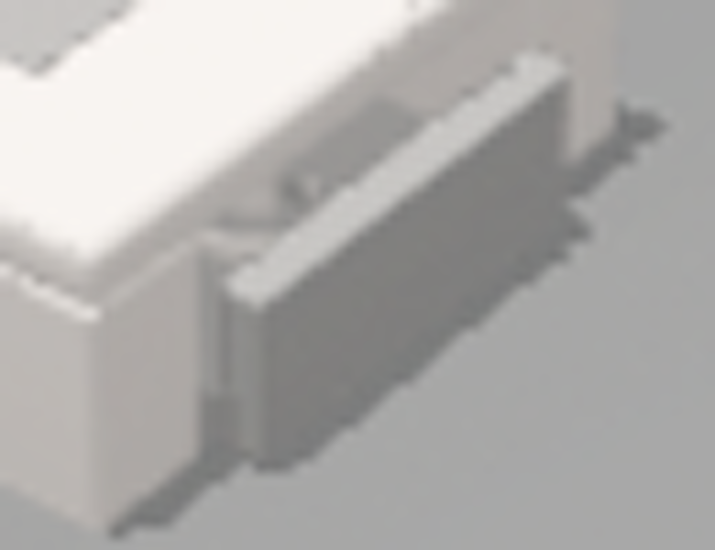

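View pics/s22d.png

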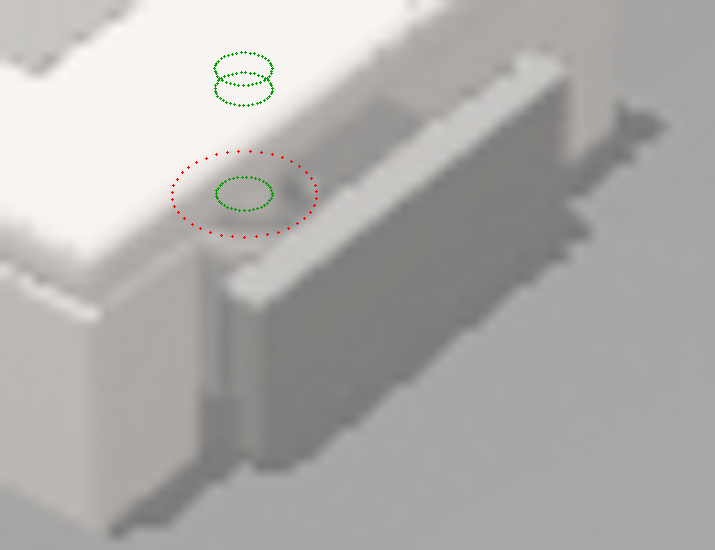

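The light arc lies on the front rim of the foot as predicted for a seated, upright stand at shut. Handing in.

```bash
python3 - <<'E'
from h import *
print(close_job()); o=get_obs(); print(o['time'],o['wrist_force'])
E
```

```text
the job is handed in; nothing more can be done
None
the job is handed in; nothing more can be done
```

I pressed the button and the tray popped out. I set the stand in its recess, pushed the tray in to its hard stop, and handed the job in about 22 s into the 72 s allowed; no verdict is reported.

- **Forces:** The wrist read at most about 10 N on the button and about 13 N while pushing the tray, against limits of 18 N and 20 N. These are readings at the end of each move, so brief peaks in between would not show.
- **Stand in the open tray:** Once I let go, the wrist and side views showed it upright and concentric with the recess, with the foot down.
- **Tray shut:** On backing off, the force dropped to zero and the panel stayed put. It matches the initial shut picture in the side view.
- **Stand inside the lamp:** Only part of the foot's rim shows through the gap. It lies where a seated, upright stand should appear, but the post and nail are hidden, so this check is partial.
- **Disagreement:** During the push, the force rose to about 11 N at 4–8 mm before my estimated shut position, then fell. The pictures and the force did not agree on where shut was. I kept going in small steps to the hard stop, so I am not sure exactly when it clicked.
- **Other objects:** I never touched them, and the jar and brush look in place in the last picture. I did not measure the others afterwards.

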